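Clear the bottles, weigh the mortar specimen, put the bottles back

TASK

The sand-coloured mortar specimen is hemmed in by three bottles in the grey spill tray. Leave it standing there while you move all three bottles, upright, into the green side tray; then set the specimen upright in the middle of the balance pan, and only when it stands there put each bottle back upright on the middle of the pad of its cap's colour.

Things in the scene. Friction and masses are not known exactly. Their poses are not given: they have to be found in the camera images.
- bottle_red_mid (a point): White plastic powder bottle with a red cap and red band, standing upright, 140 mm tall in all: body 46 mm diameter up to 88 mm, shoulder up to 98 mm, then the round cap, 30 mm diameter and 42 mm high, to the top: grip it by the cap. About 0.24 kg (hidden, 0.7 to 1.3 times). This point is on its axis, half-way up, 70 mm above its underside; z is its axis.
- bottle_blue_mid (a point): White plastic powder bottle with a blue cap and blue band, standing upright, 140 mm tall in all: body 46 mm diameter up to 88 mm, shoulder up to 98 mm, then the round cap, 30 mm diameter and 42 mm high, to the top: grip it by the cap. About 0.24 kg (hidden, 0.7 to 1.3 times). This point is on its axis, half-way up, 70 mm above its underside; z is its axis.
- bottle_yellow_mid (a point): White plastic powder bottle with a yellow cap and yellow band, standing upright, 140 mm tall in all: body 46 mm diameter up to 88 mm, shoulder up to 98 mm, then the round cap, 30 mm diameter and 42 mm high, to the top: grip it by the cap. About 0.24 kg (hidden, 0.7 to 1.3 times). This point is on its axis, half-way up, 70 mm above its underside; z is its axis.
- pad_red: Fixed red square pad, 56 x 56 x 3 mm, home of the red-capped bottle. Origin: centre of its underside, 6 mm above the bench, on the floor of the grey spill tray. All three pads share one yaw; in their frame they lie 56 mm to -x, +y and -y of the specimen (which colour where varies). The bottles stand on the pads' tops, 9 mm above the bench, on the middle.
- pad_blue: Fixed blue square pad, 56 x 56 x 3 mm, home of the blue-capped bottle. Origin: centre of its underside, 6 mm above the bench, on the floor of the grey spill tray. All three pads share one yaw; in their frame they lie 56 mm to -x, +y and -y of the specimen (which colour where varies). The tray's low edges are 12 mm high.
- pad_yellow: Fixed yellow square pad, 56 x 56 x 3 mm, home of the yellow-capped bottle. Origin: centre of its underside, 6 mm above the bench, on the floor of the grey spill tray. All three pads share one yaw; in their frame they lie 56 mm to -x, +y and -y of the specimen (which colour where varies). The tray's low edges are 12 mm high.
- specimen_mid (a point): Sand-coloured mortar test cylinder, 44 mm diameter, 45 mm high, standing upright on the spill tray's floor (6 mm above the bench) between the three bottles and the tray's splash back, 55 mm high and 64 mm away. About 0.15 kg (hidden, 0.7 to 1.3 times). This point is its centre, half-way up, 22.5 mm above its underside; z is its axis.
- pan_centre (a point): Centre of the top of the balance's fixed round steel pan, 120 mm diameter, with a black circle of 58 mm diameter drawn about its middle; it is 58 mm above the bench. The white balance beneath is 200 mm (x) by 160 mm (y) and 44 mm high.
- side_tray: Fixed green open tray, outside 286 mm (its x) by 116 mm (its y), 14 mm high, walls 4 mm, floor 4 mm thick. Origin: centre of its underside on the bench; x along its length. The three bottles fit in a row along x, 85 mm apart. Tray and balance stand on opposite sides of the spill tray, either way round.
Not all that is in view belongs to the job. What is shaped like the part that bears bottle_red_mid but purple is not meant.

How it is judged:
By the outcome, as a careful person would: the job done as asked, in the order asked, and still so for the second after the job is handed in, with the robot touching nothing.
It also fails if it takes over 136 s, if anything falls off the work surface, if the arm or the gripper's body presses on something with over 40 N, if the wrist force passes 120 N, or if a joint passes its speed limit or range.

ROBOT

A 6-joint arm with a two-finger parallel gripper is mounted at the origin on the work surface. World frame = base frame: x ahead of the robot, y to its left, z up, the work surface at z = 0. Lengths are in mm, angles in rad, forces in N, time in s.
With the tool pointing down it reaches from about 275 to 1000 mm from the base axis. Payload 8.4 kg.
Tool frame: the origin (TCP) lies midway between the tips of the shut fingers; the grasp point (between the pads) lies 19 mm behind it; z points along the fingers, y is the direction in which the jaws open and shut (so a half turn about z gives the same grasp; the last joint's range is limited). The gripper opens to 85 mm and grips with 20 to 120 N. Pads are 22 mm wide; open, the fingers measure 114 mm over their backs; the gripper's body (76 mm by 85 mm) begins 54 mm behind the grasp point. The pads swing forward as they close: fully open they stand 13 mm farther back than shut.
Start: joints at [1.193, 0.353, 1.633, -0, 1.155, -0.002], TCP at [229.384, 581.387, 231.281] pointing down, gripper open.
Joint ranges: [-2.63, 2.63], [-0.92, 2.1], [0.06, 2.66], [-1.3, 4.44], [0, 2.69], [-3.02, 3.02]. Speed limits (rad/s): [2.22, 2.22, 2.79, 3.14, 3.14, 3.14].

INTERFACE

Orientations are given as [roll, pitch, yaw] about the fixed x, y, z axes, in that order (R = Rz(yaw) Ry(pitch) Rx(roll)).
In Python, from rig import r gives the robot as it stands. The module is installed in compiled form; this text tells all that it offers.
- The arm moves only by the tool drive_tool, never from a script. Its argument "moves" is a list of rows, each a list of 3 entries, a list of its own where there are three numbers: the closure, from 0 (fully open) to 1 (shut), then the shift along the tool's x, y, z in cm, then the turn about the tool's z in degrees. In form: [[claw, [dx, dy, dz], roll], ...]. A call has 1 to 12 rows; each row is the pose to reach, as a shift and turn from the pose measured when the call began, along the tool's axes at that moment; what a row does not reach only later rows make up. A row lasts 1/8 s, in which the tool goes at most 62.5 mm and 10.7 degrees, less where a joint would pass 70% of its speed; a pose out of reach is approached as far as the arm can. A call with a gripper value outside its range is refused whole. The fingers move at their own pace and stop on an object; "grip_force" is the grip in N (left out, the last holds). Time passes only in rows, so rows that repeat a pose let the fingers close. It gives the time, the measured TCP pose, the force and the opening at its end, in the units of the state.
- r.sense(): the state, without advancing time (a new reading comes with each control period).
- r.grab_frame(name): name is "side" or "top"; returns a dict with "color" (480x640x3 uint8, red, green, blue), "fx", "fy", "cx", "cy" (pixels), "pose" (4x4, takes a point from camera to world coordinates). Camera axes: x right, y up, looking along -z (the intrinsics and any distortion apply to the point x, -y, -z); pixel columns grow to the right and rows downward; lengths in mm; the calibration is good to about 2 mm. A picture is of the moment at which its call begins. There is no depth.
- r.sign_off(): hands the job in, once; it reports no verdict.
Trained networks look in the newest picture that a camera, given by its name, has taken for a name from the list of things; names that differ only in an ending like _2 or _b are one class to them, and where a whole thing is asked for, a point or a joint stands for the part that bears it (a point fixed in the world has none). Each returns a list of dicts, best first, with "score" (0 to 1); they miss things now and then, are a little off and sometimes report something else, mostly with a low value. They report only what shows in the picture. A call takes as long as a camera call. They do not tell look-alikes from the thing itself.
- r.outline_of(thing, camera): "mask" (480x640 bool, what is visible of it) and "at" ([column, row] in pixels, amid what is visible of it).
- r.spot_point(thing, camera): "at" ([column, row] in pixels: a listed point, or the origin of a listed thing).
The state is a dict: "clock": time; "qpos": joint angles; "qvel": joint speeds; "joint_efforts": joint torques, N m; "eef_pos": TCP position; "tcp_rot": TCP orientation; "contact_force": force on the tool from outside, world axes, zero at the start; "wrist_torque": the same for the moment, N m; "opening": opening from 0.0 (shut) to 1.0 (fully open).
Only numpy, scipy, OpenCV 4.12 (cv2) and the standard library are available. Lean on these libraries where they do the work, as an engineer would, in place of code of your own. Each camera call takes 0.05 s, during which the arm holds its last target.

## Working session

There is one attempt and no reset: what is moved stays moved. The work goes in short steps, Python scripts to look and compute and a tool call to move; the robot and the scene stay as the last step left them, time stands still between calls to the robot, and variables do not carry over. Pictures are saved under pics/ and viewed, and the job is handed in when it is done.

Besides the shell and the picture viewer there is one more tool, called after ">>>" in YAML: its name, and indented under it one key for each argument. drive_tool: Moves the arm, as the interface text tells. Its arguments: {"type":"object","properties":{"moves":{"type":"array"},"grip_force":{"type":"number"}},"required":["moves"]}

```bash
mkdir -p pics
cat > h.py <<'E'
import numpy as np, cv2
from rig import r
def snap(name,fn):
    f=r.grab_frame(name); cv2.imwrite(fn,f["color"][:,:,::-1]); return f
def proj(f,P):
    P=np.atleast_2d(P); T=np.linalg.inv(f["pose"]); c=P@T[:3,:3].T+T[:3,3]
    return np.c_[f["fx"]*c[:,0]/-c[:,2]+f["cx"], f["fy"]*-c[:,1]/-c[:,2]+f["cy"]]
def ray(f,px):
    d=np.array([(px[0]-f["cx"])/f["fx"],-(px[1]-f["cy"])/f["fy"],-1.]); 
    return f["pose"][:3,3],f["pose"][:3,:3]@d
def atz(f,px,z):
    o,d=ray(f,px); return o+d*(z-o[2])/d[2]
def tri(rays):
    A=0;b=0
    for o,d in rays:
        d=d/np.linalg.norm(d);M=np.eye(3)-np.outer(d,d);A=A+M;b=b+M@o
    p=np.linalg.solve(A,b); return p,[np.linalg.norm(np.cross(p-o,d/np.linalg.norm(d))) for o,d in rays]
E
python3 - <<'E'
from h import *
np.set_printoptions(precision=1,suppress=True)
F={c:snap(c,f"pics/{c}0.png") for c in("side","top")}
for c in F: print({k:v for k,v in F[c].items() if k!="color"})
s=r.sense();print(s)
for t in ["bottle_red_mid","bottle_blue_mid","bottle_yellow_mid","pad_red","pad_blue","pad_yellow","specimen_mid","pan_centre","side_tray"]:
  for c in F:
    print(t,c,[(np.round(d["at"],1),round(d["score"],2)) for d in r.spot_point(t,c)][:4])
E
```

```text
{'fx': 475.43444817106115, 'fy': 475.43444817106115, 'cx': 315.8673554509645, 'cy': 232.4691124109857, 'pose': array([[ -0.8,   0.3,  -0.5,  62.8],
       [ -0.6,  -0.4,   0.7, 615.4],
       [  0. ,   0.9,   0.5, 520.6],
       [  0. ,   0. ,   0. ,   1. ]])}
{'fx': 574.4647989709728, 'fy': 574.4647989709728, 'cx': 316.09032565814255, 'cy': 242.81039771628946, 'pose': array([[ -0.1,   1. ,  -0.2, 350.8],
       [ -1. ,  -0.1,   0. ,  18.4],
       [ -0. ,   0.2,   1. , 982.9],
       [  0. ,   0. ,   0. ,   1. ]])}
{'clock': 0.1, 'qpos': array([ 1.2,  0.4,  1.6,  0. ,  1.2, -0. ]), 'qvel': array([ 0., -0., -0.,  0.,  0., -0.]), 'joint_efforts': array([ -0. , -60.6, -34.3,  -0. ,   0. ,   0. ]), 'eef_pos': array([229.2, 581. , 230.6]), 'tcp_rot': array([-3.1, -0. ,  2.8]), 'contact_force': array([ 0.3, -0.5, -1. ]), 'wrist_torque': array([ 0.1, -0. ,  0. ]), 'opening': 1.0011209201617506}
bottle_red_mid side [(array([322.4, 239.6]), 0.95), (array([375.5, 210. ]), 0.92), (array([278.6, 277.5]), 0.17)]
bottle_red_mid top [(array([307.6, 257. ]), 0.8), (array([417.9, 245.3]), 0.8)]
bottle_blue_mid side [(array([280.1, 247.4]), 0.64)]
bottle_blue_mid top [(array([295.7, 234. ]), 0.71), (array([262.4, 233.7]), 0.63)]
bottle_yellow_mid side [(array([312. , 222.9]), 0.88)]
bottle_yellow_mid top []
pad_red side [(array([322.6, 273. ]), 0.53)]
pad_red top [(array([302.7, 264.5]), 0.87)]
pad_blue side [(array([279.1, 281.6]), 0.7)]
pad_blue top [(array([332.3, 218.3]), 0.68), (array([305.4, 267.1]), 0.67), (array([266.8, 246.9]), 0.57)]
pad_yellow side []
pad_yellow top [(array([328., 230.]), 0.65)]
specimen_mid side []
specimen_mid top [(array([297.2, 234.9]), 0.76), (array([331.9, 218.9]), 0.54)]
pan_centre side [(array([198.8, 340.7]), 0.59)]
pan_centre top [(array([125.5, 295.1]), 0.88)]
side_tray side [(array([406.4, 220.5]), 0.95)]
side_tray top [(array([483.8, 248.3]), 0.81)]
```

View pics/side0.png

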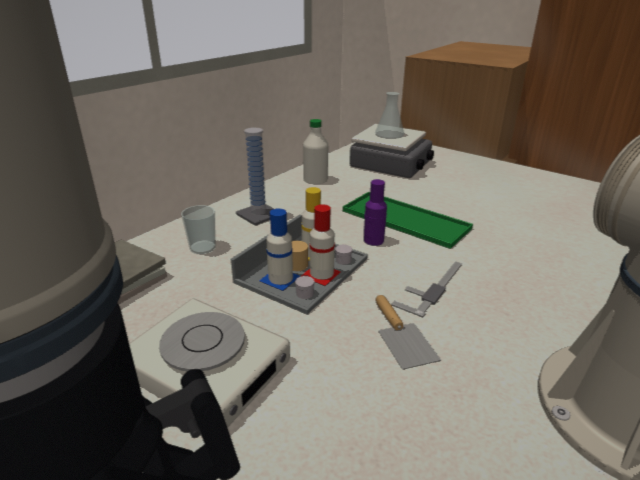

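View pics/top0.png

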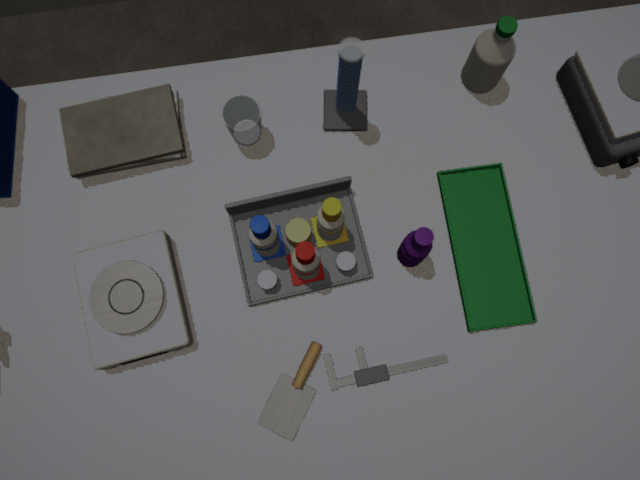

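The red bottle's look-alike is the purple one, at side (375,210) and top (417,245). The red-capped bottle is at side (322,240) and top (306,258). I'll confirm in an enlarged crop.

Run:
```python
import cv2,numpy as np
a=cv2.imread("pics/top0.png");b=cv2.imread("pics/side0.png")
A=cv2.resize(a[170:310,220:440],None,fx=3.6,fy=3.6,interpolation=cv2.INTER_CUBIC)
cv2.imwrite("pics/topc.png",cv2.convertScaleAbs(A,alpha=1.5))
B=cv2.resize(b[170:310,210:400],None,fx=4.2,fy=4.2,interpolation=cv2.INTER_CUBIC)
cv2.imwrite("pics/sidec.png",cv2.convertScaleAbs(B,alpha=1.3))
```

```text
(no output)
```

View pics/topc.png

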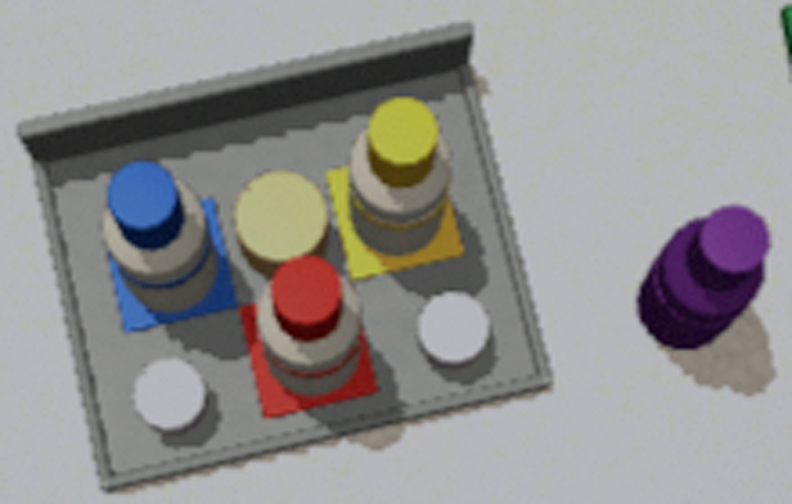

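View pics/sidec.png

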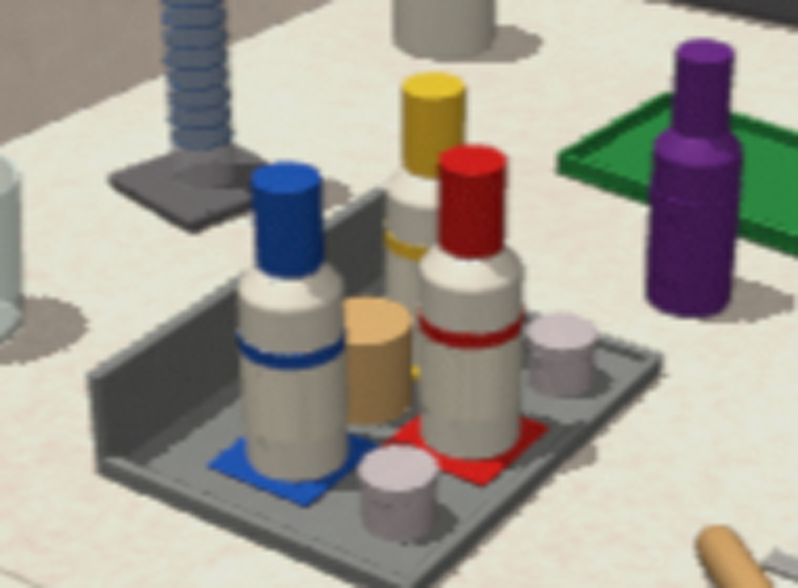

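The crops confirm it: the red-capped bottle, the white one with the red band, stands on the red pad. The purple one outside the tray is the decoy. Next I measure.

```bash
cat >> h.py <<'E'
from scipy.optimize import least_squares
RNG={'red':[(0,8),(172,180)],'blue':[(102,122)],'yellow':[(22,34)],'purple':[(130,160)]}
def blob(f,color,near=None,smin=120,vmin=40,roi=None):
    hsv=cv2.cvtColor(f["color"],cv2.COLOR_RGB2HSV);m=np.zeros((480,640),np.uint8)
    for lo,hi in RNG[color]: m|=cv2.inRange(hsv,(lo,smin,vmin),(hi,255,255))
    if roi is not None:
        k=np.zeros_like(m);k[roi[1]:roi[3],roi[0]:roi[2]]=1;m=m*k
    n,l,st,ce=cv2.connectedComponentsWithStats(m)
    return [(ce[i],st[i],l==i) for i in np.argsort(-st[1:,4])+1 if st[i,4]>40]
def cyl(x,y,z0,z1,R):
    t=np.linspace(0,2*np.pi,48,endpoint=False)
    return np.array([[x+R*np.cos(a),y+R*np.sin(a),z] for z in(z0,z1) for a in t])
def hullbox(f,P):
    h=cv2.convexHull(proj(f,P).astype(np.float32)); M=cv2.moments(h)
    return np.array([M['m10']/M['m00'],M['m01']/M['m00']]),M['m00']
def fitcyl(obs,z0,z1,R,x0):
    # obs: list of (frame, centroid)
    fun=lambda p: np.concatenate([hullbox(f,cyl(p[0],p[1],z0,z1,R))[0]-c for f,c in obs])
    s=least_squares(fun,x0); return s.x,s.fun
E
python3 - <<'E'
from h import *
np.set_printoptions(precision=1,suppress=True)
F={c:r.grab_frame(c) for c in("side","top")}
roi={'side':(250,170,350,300),'top':(235,190,360,290)}
for col in('red','blue','yellow','purple'):
    for c in F:
        print(col,c,[(b[0],b[1]) for b in blob(F[c],col,roi=roi[c] if col!='purple' else None)][:4])
print("specimen top est",atz(F['top'],(297.5,232),51),"pan",atz(F['top'],(125.5,295.1),58),atz(F['side'],(198.8,340.7),58))
E
```

```text
red side [(array([321.9, 217.4]), array([314, 204,  17,  27, 388], dtype=int32)), (array([321.7, 277.1]), array([301, 269,  39,  17, 179], dtype=int32)), (array([321.5, 249.6]), array([310, 245,  24,   8,  90], dtype=int32))]
red top [(array([304.8, 252. ]), array([295, 241,  20,  24, 375], dtype=int32)), (array([303.9, 274.1]), array([287, 254,  38,  32, 344], dtype=int32))]
blue side [(array([278. , 221.6]), array([270, 209,  17,  27, 401], dtype=int32)), (array([278. , 282.1]), array([260, 274,  39,  17, 178], dtype=int32)), (array([279.1, 254.7]), array([267, 251,  25,   7,  71], dtype=int32))]
blue top [(array([259.1, 224.1]), array([250, 215,  20,  19, 300], dtype=int32)), (array([269.8, 249.4]), array([251, 225,  35,  37, 281], dtype=int32))]
yellow side [(array([312.2, 197.3]), array([306, 187,  15,  25, 269], dtype=int32))]
yellow top [(array([331.3, 208.5]), array([322, 197,  20,  25, 370], dtype=int32)), (array([326.6, 235.3]), array([311, 217,  38,  31, 311], dtype=int32))]
purple side [(array([375.2, 214.7]), array([ 365,  180,   21,   65, 1075], dtype=int32))]
purple top [(array([418.2, 241.8]), array([401, 228,  32,  30, 551], dtype=int32))]
specimen top est [581.3  17.   51. ] pan [516.  306.9  58. ] [513.4 314.8  58. ]
```

Run:
```python
from h import *
np.set_printoptions(precision=1,suppress=True)
F={c:r.grab_frame(c) for c in("side","top")}
roi={'side':(250,170,350,300),'top':(235,190,360,290)}
P={}
for col in('red','blue','yellow'):
    obs={}
    for c in F:
        b=[b for b in blob(F[c],col,roi=roi[c],vmin=20,smin=100) if b[1][3]>14 and b[1][2]<25][0]
        obs[c]=(F[c],b[0]); print(col,c,b[1][4],end=' ')
    for sel in (['top'],['side'],['top','side']):
        x,fun=fitcyl([obs[c] for c in sel],107,149,15,[570,20]); print(sel,x,fun,end=' ')
    print(); P[col]=x
    print("   area pred",hullbox(F['top'],cyl(*x,107,149,15))[1],hullbox(F['side'],cyl(*x,107,149,15))[1])
d=P['blue']-P['yellow'];yaw=np.arctan2(-d[0],d[1]);print("d",np.linalg.norm(d),"yaw",yaw)
m=(P['blue']+P['yellow'])/2;print("spec",m, "from red",P['red']+56*np.array([np.cos(yaw),np.sin(yaw)]))
print("spec top",atz(F['top'],(298,228.9),51))
# layout fit
def lay(p):
    c,s=np.cos(p[2]),np.sin(p[2]);R=np.array([[c,-s],[s,c]])
    return np.concatenate([R@np.array(v)+p[:2]-P[k] for k,v in {'red':(-56,0),'blue':(0,56),'yellow':(0,-56)}.items()])
s=least_squares(lay,[570,20,yaw]);print(s.x[:2],s.x[2],s.fun)
# pan circle, green tray
f=F['top'];hsv=cv2.cvtColor(f["color"],cv2.COLOR_RGB2HSV)
m=cv2.inRange(hsv,(50,120,30),(75,255,255));m[:150]=0
n,l,st,ce=cv2.connectedComponentsWithStats(m);i=1+np.argmax(st[1:,4]);print(st[i],ce[i])
rc=cv2.minAreaRect(np.argwhere(l==i)[:,::-1].astype(np.float32));b=cv2.boxPoints(rc)
W=np.array([atz(f,p,14) for p in b]);print(W,W.mean(0),[np.linalg.norm(W[k]-W[k-1]) for k in range(4)])
# side view green
f=F['side'];hsv=cv2.cvtColor(f["color"],cv2.COLOR_RGB2HSV)
m=cv2.inRange(hsv,(50,120,30),(75,255,255));m[:170]=0
g=[d for d in r.spot_point("side_tray","side")][:1];print("side tray",atz(f,g[0]['at'],0)); g=r.spot_point("side_tray","top")[0];print(atz(F['top'],g['at'],0))
# purple
for c in F:
    b=blob(F[c],'purple')[0]; x,fun=fitcyl([(F[c],b[0])],0,98,23,[570,-150]); print('purple~',c,x)
```

```text
red side 402 red top 390 ['top'] [529.4  19.4] [-5.9  0.5] ['side'] [534.4  20. ] [-5.4  0.8] ['top', 'side'] [527.7  20. ] [-6.1  1.6 -2.5  1.9] 
   area pred 411.0138530754484 450.6717048806604
blue side 411 blue top 394 ['top'] [578.9  20. ] [34.1 -4.7] ['side'] [570.  20.] [23.3 -9. ] ['top', 'side'] [585.6  54.9] [11.  -5.7  4.2 -4.6] 
   area pred 431.6406659614295 443.56092339218594
yellow side 282 yellow top 388 ['top'] [590.3   8.1] [-30.3   4.8] ['side'] [570.  20.] [-11.   15.4] ['top', 'side'] [580.6  18.7] [-36.3  11.8 -14.9  13.6] 
   area pred 426.71946196700446 420.787056685891
d 36.574648501065816 yaw -0.13898713510734956
spec [583.1  36.8] from red [583.1  12.2]
spec top [586.5  15.5  51. ]
[583.2  32.7] 0.08335243184080798 [ -0.3   8.1  -7.1  33.7   7.3 -41.7]
[  437   164    99   168 10770] [485.4 247.6]
[[ 663.4 -242.6   14. ]
 [ 670.4 -366.8   14. ]
 [ 380.  -357.4   14. ]
 [ 374.9 -240.9   14. ]] [ 522.2 -301.9   14. ] [np.float64(288.5467416180332), np.float64(124.36962821564379), np.float64(290.54751475730643), np.float64(116.60444760699995)]
side tray [ 527.5 -305.8    0. ]
[ 518.2 -298.     0. ]
purple~ side [ 539.2 -192.9]
purple~ top [ 534.3 -178. ]
```

```bash
sed -i 's/s=least_squares(fun,x0)/s=least_squares(fun,x0,diff_step=2e-2,x_scale=10)/' h.py
python3 - <<'E'
from h import *
np.set_printoptions(precision=1,suppress=True)
F={c:r.grab_frame(c) for c in("side","top")}
roi={'side':(250,170,350,300),'top':(235,190,360,290)}
P={}
for col in('red','blue','yellow'):
    obs={}
    for c in F:
        b=[b for b in blob(F[c],col,roi=roi[c],vmin=20,smin=100) if b[1][3]>14 and b[1][2]<25][0]
        obs[c]=(F[c],b[0])
    P[col]={}
    for sel in (['top'],['side'],['top','side']):
        x,fun=fitcyl([obs[c] for c in sel],107,149,15,[570,20]); print(col,sel,x,fun,end=' ');P[col][sel[0] if len(sel)<2 else 'both']=x
    print()
for k in('top','side','both'):
  def lay(p):
    c,s=np.cos(p[2]),np.sin(p[2]);R=np.array([[c,-s],[s,c]])
    return np.concatenate([R@np.array(v)+p[:2]-P[kk][k] for kk,v in {'red':(-56,0),'blue':(0,56),'yellow':(0,-56)}.items()])
  s=least_squares(lay,[570,20,0]);print(k,s.x[:2],round(s.x[2],3),s.fun)
for c in F:
    b=blob(F[c],'purple')[0]; x,fun=fitcyl([(F[c],b[0])],0,98,23,[570,-150]); print('purple~',c,x)
f=F['top']; A=cv2.resize(f['color'][220:380,60:200,::-1],None,fx=3.7,fy=3.7,interpolation=cv2.INTER_CUBIC); cv2.imwrite("pics/pan.png",cv2.convertScaleAbs(A,alpha=1.6))
f=F['side']; A=cv2.resize(f['color'][295:390,120:300,::-1],None,fx=4,fy=4,interpolation=cv2.INTER_CUBIC); cv2.imwrite("pics/pans.png",cv2.convertScaleAbs(A,alpha=1.6))
E
```

```text
red ['top'] [528.8  10.5] [-0.  0.] red ['side'] [528.7  11.4] [0. 0.] red ['top', 'side'] [528.9  10.7] [-0.1 -0.   0.2 -0.2] 
blue ['top'] [579.1  72.7] [ 0. -0.] blue ['side'] [579.4  72.9] [-0. -0.] blue ['top', 'side'] [579.2  72.8] [-0.1 -0.1  0.1  0. ] 
yellow ['top'] [591.6 -39.5] [-0.  0.] yellow ['side'] [596.7 -45.1] [ 0. -0.] yellow ['top', 'side'] [592.2 -40. ] [ 0.3 -0.5  0.1  1.5] 
top [585.   16.6] 0.11 [ 0.6 -0.  -0.2 -0.4 -0.4  0.5]
side [586.8  15.3] 0.12 [ 2.5 -2.8  0.7 -2.  -3.2  4.8]
both [585.3  16.6] 0.111 [ 0.8 -0.3 -0.1 -0.6 -0.7  0.9]
purple~ side [ 539.  -192.4]
purple~ top [ 534.3 -177.9]
```

View pics/pan.png

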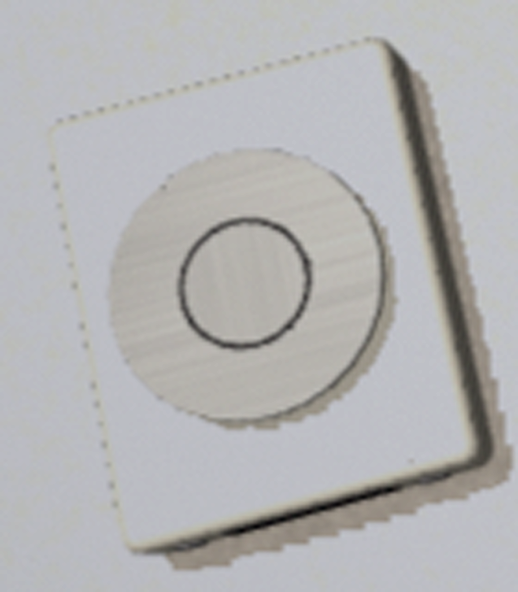

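View pics/pans.png

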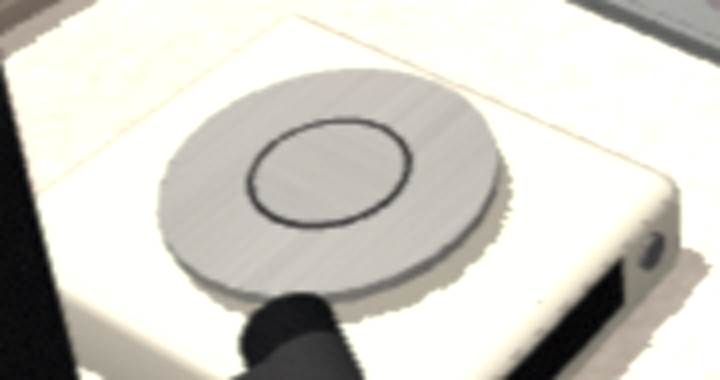

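```bash
cat >> h.py <<'E'
def go(target,yaw=None):
    """cm shift in tool axes and deg turn from the present pose"""
    s=r.sense(); from scipy.spatial.transform import Rotation as Ro
    R=Ro.from_euler('xyz',s['tcp_rot']).as_matrix()
    print("clk",round(s['clock'],2),"pos",np.round(s['eef_pos'],1),"rot",np.round(s['tcp_rot'],3),"F",np.round(s['contact_force'],1),"open",round(s['opening'],3),'q',np.round(s['qpos'],2))
    for t in np.atleast_2d(target):
        print("  ->",t,"shift cm",np.round(R.T@(np.array(t)-s['eef_pos'])/10,2))
    if yaw is not None: print("  turn deg",round(np.degrees(-((yaw-s['tcp_rot'][2]+np.pi/2)%np.pi-np.pi/2)),1))
E
python3 - <<'E'
from h import *
np.set_printoptions(precision=2,suppress=True)
F={c:r.grab_frame(c) for c in("side","top")}
print("pan top",atz(F['top'],(126,296),58),"side",atz(F['side'],(202.1,337.6),58))
def box(p):
    c,s=np.cos(p[2]),np.sin(p[2])
    return np.array([[p[0]+c*a-s*b,p[1]+s*a+c*b,z] for a in(-143,143) for b in(-58,58) for z in(0,14)])
def mom(h):
    M=cv2.moments(h); return np.array([M['m10']/M['m00'],M['m01']/M['m00'],20*.5*np.arctan2(2*M['mu11'],M['mu20']-M['mu02'])])
obs={}
for c in F:
    hsv=cv2.cvtColor(F[c]["color"],cv2.COLOR_RGB2HSV);m=cv2.inRange(hsv,(45,100,15),(80,255,255));m[:160]=0
    n,l,st,ce=cv2.connectedComponentsWithStats(m);i=1+np.argmax(st[1:,4])
    obs[c]=cv2.convexHull(np.argwhere(l==i)[:,::-1].astype(np.float32)); 
for sel in (['top'],['side'],['top','side']):
    fun=lambda p:np.concatenate([mom(cv2.convexHull(proj(F[c],box(p)).astype(np.float32)))-mom(obs[c]) for c in sel])
    s=least_squares(fun,[522,-302,0.02],diff_step=[.01,.01,.3],x_scale=[10,10,.05]);print(sel,s.x,s.fun)
go([[528.9,10.6,230],[528.9,10.6,113]],0.11)
E
```

```text
pan top [514.44 306.19  58.  ] side [514.83 307.65  58.  ]
['top'] [ 522.   -302.17   -0.01] [-0. -0.  0.]
['side'] [ 484.45 -305.15   -0.07] [-0. -0.  0.]
['top', 'side'] [ 509.89 -306.16   -0.11] [ 3.5   6.51  2.01 -9.56 -3.23  0.29]
clk 1.5 pos [229.4 581.4 231.3] rot [-3.14  0.    2.77] F [ 0.2 -0.2  0.3] open 0.995 q [ 1.19  0.35  1.63 -0.    1.16 -0.  ]
  -> [528.9  10.6 230. ] shift cm [-48.81 -42.1    0.13]
  -> [528.9  10.6 113. ] shift cm [-48.81 -42.1   11.83]
  turn deg -27.8
```

>>> drive_tool:
  moves:
    - [0,[-48.8,-42.1,0],-27.8]
    - [0,[-48.8,-42.1,0],-27.8]
    - [0,[-48.8,-42.1,0],-27.8]
    - [0,[-48.8,-42.1,0],-27.8]
    - [0,[-48.8,-42.1,0],-27.8]
    - [0,[-48.8,-42.1,0],-27.8]
    - [0,[-48.8,-42.1,0],-27.8]
    - [0,[-48.8,-42.1,0],-27.8]
    - [0,[-48.8,-42.1,0],-27.8]
    - [0,[-48.8,-42.1,0],-27.8]
    - [0,[-48.8,-42.1,0],-27.8]
    - [0,[-48.8,-42.1,0],-27.8]
  grip_force: 40

```text
clock: 3.0
eef_pos: [529.0, 9.9, 231.1]
tcp_rot: [3.141, -0.0, -3.035]
contact_force: [0.1, 0.8, -0.6]
opening: 1.005
```

```bash
python3 -c "
from h import *
go([[528.9,10.6,200],[528.9,10.6,113]],0.11)"
```

```text
clk 3.0 pos [529.    9.9 231.1] rot [ 3.141 -0.    -3.035] F [ 0.1  0.8 -0.6] open 1.005 q [ 0.02  0.2   1.84  0.    1.1  -1.66]
  -> [528.9  10.6 200. ] shift cm [0.   0.07 3.11]
  -> [528.9  10.6 113. ] shift cm [ 0.    0.07 11.81]
  turn deg -0.2
```

>>> drive_tool:
  moves:
    - [0,[0,0.07,5],0]
    - [0,[0,0.07,9],0]
    - [0,[0,0.07,11.8],0]
    - [0,[0,0.07,11.8],0]
    - [1,[0,0.07,11.8],0]
    - [1,[0,0.07,11.8],0]
    - [1,[0,0.07,11.8],0]
    - [1,[0,0.07,11.8],0]
    - [1,[0,0.07,11.8],0]
    - [1,[0,0.07,11.8],0]
  grip_force: 40

```text
clock: 4.25
eef_pos: [529.6, 10.7, 114.2]
tcp_rot: [3.141, 0.001, -3.035]
contact_force: [-1.0, 0.9, 6.6]
opening: 0.334
```

Run:
```python
from h import *
snap("side","pics/s1.png")
go([[528.9,10.6,270],[522,-302,270]],0.11)
```

```text
clk 4.3 pos [529.6  10.7 114.2] rot [ 3.141e+00  1.000e-03 -3.035e+00] F [-1.7  0.6  7.1] open 0.338 q [ 0.02  0.35  1.94  0.    0.85 -1.66]
  -> [528.9  10.6 270. ] shift cm [  0.05   0.   -15.58]
  -> [ 522. -302.  270.] shift cm [  4.07 -31.01 -15.6 ]
  turn deg -0.2
```

View pics/s1.png

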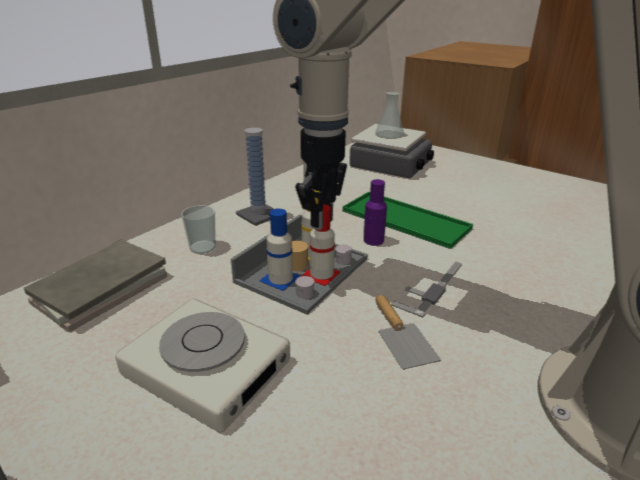

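```bash
python3 -c "
from h import *
go([[437,-301,270]],0)"
```

```text
clk 4.3 pos [529.6  10.7 114.2] rot [ 3.141e+00  1.000e-03 -3.035e+00] F [-1.7  0.6  7.1] open 0.338 q [ 0.02  0.35  1.94  0.    0.85 -1.66]
  -> [ 437 -301  270] shift cm [ 12.51 -30.   -15.61]
  turn deg 6.1
```

>>> drive_tool:
  moves:
    - [1,[0,0,-2],0]
    - [1,[0,0,-5],0]
    - [1,[0,0,-9],0]
    - [1,[0,0,-13],0]
    - [1,[0,0,-15.6],0]
    - [1,[0,0,-15.6],0]

```text
clock: 5.05
eef_pos: [530.4, 10.5, 272.0]
tcp_rot: [3.142, 0.005, -3.035]
contact_force: [0.3, -0.0, -2.7]
opening: 0.339
```

Run:
```python
from h import *
snap("side","pics/s2.png")
go([[437,-301,270]],0)
```

```text
clk 5.1 pos [529.4  10.5 270.3] rot [ 3.141e+00  2.000e-03 -3.035e+00] F [ 0.1 -0.1 -2.8] open 0.337 q [ 0.02  0.17  1.79  0.    1.18 -1.66]
  -> [ 437 -301  270] shift cm [ 1.250e+01 -2.999e+01 -1.000e-02]
  turn deg 6.1
```

View pics/s2.png

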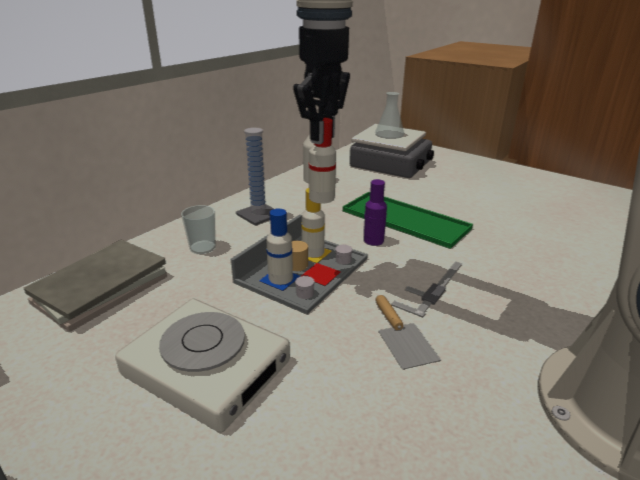

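The red bottle hangs upright in the grip at (322,170), and the others are undisturbed. I'll carry it over.

>>> drive_tool:
  moves:
    - [1,[0.8,-2,0],1]
    - [1,[2.1,-5,0],2]
    - [1,[4.2,-10,0],3]
    - [1,[6.3,-15,0],4]
    - [1,[8.3,-20,0],5]
    - [1,[10.4,-25,0],6.1]
    - [1,[11.7,-28,0],6.1]
    - [1,[12.5,-30,0],6.1]
    - [1,[12.5,-30,0],6.1]
    - [1,[12.5,-30,6],6.1]
    - [1,[12.5,-30,10],6.1]
    - [1,[12.5,-30,13],6.1]

```text
clock: 6.6
eef_pos: [436.2, -299.1, 137.0]
tcp_rot: [3.139, -0.0, -3.141]
contact_force: [1.4, -0.1, -1.4]
opening: 0.336
```

Run:
```python
from h import *
snap("side","pics/s3.png")
go([[437,-301,109.5]],0)
```

```text
clk 6.65 pos [ 434.7 -298.   133.9] rot [ 3.136 -0.004 -3.141] F [-0.4  1.3 -5.7] open 0.338 q [-0.61  0.32  1.93  0.    0.9  -2.18]
  -> [ 437.  -301.   109.5] shift cm [-0.24 -0.32  2.44]
  turn deg 0.0
```

View pics/s3.png

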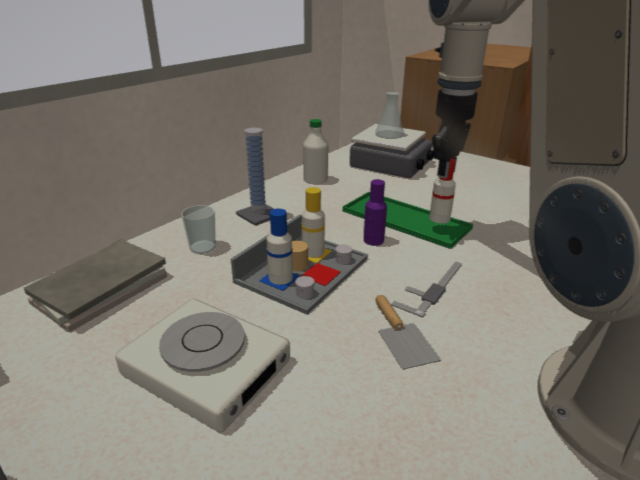

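>>> drive_tool:
  moves:
    - [1,[-0.2,-0.3,1.2],0]
    - [1,[-0.2,-0.3,2.0],0]
    - [1,[-0.2,-0.3,2.4],0]
    - [1,[-0.2,-0.3,2.4],0]
    - [0,[-0.2,-0.3,2.4],0]
    - [0,[-0.2,-0.3,2.4],0]
    - [0,[-0.2,-0.3,2.4],0]
    - [0,[-0.2,-0.3,2.4],0]
    - [0,[-0.2,-0.3,0],0]
    - [0,[-0.2,-0.3,-6],0]
    - [0,[-0.2,-0.3,-12],0]
    - [0,[-0.2,-0.3,-12],0]

```text
clock: 8.15
eef_pos: [439.5, -303.3, 258.9]
tcp_rot: [3.141, 0.004, -3.141]
contact_force: [0.1, 0.3, 0.4]
opening: 1.002
```

Run:
```python
from h import *
snap("side","pics/s4.png")
go([[591.5,-39.5,240],[591.5,-39.5,115]],0.11)
```

```text
clk 8.2 pos [ 438.2 -302.4  256.2] rot [ 3.139  0.    -3.141] F [-0.2 -0.1 -0.2] open 1.001 q [-0.61  0.19  1.8   0.    1.16 -2.18]
  -> [591.5 -39.5 240. ] shift cm [-15.34  26.27   1.69]
  -> [591.5 -39.5 115. ] shift cm [-15.34  26.24  14.19]
  turn deg -6.3
```

View pics/s4.png

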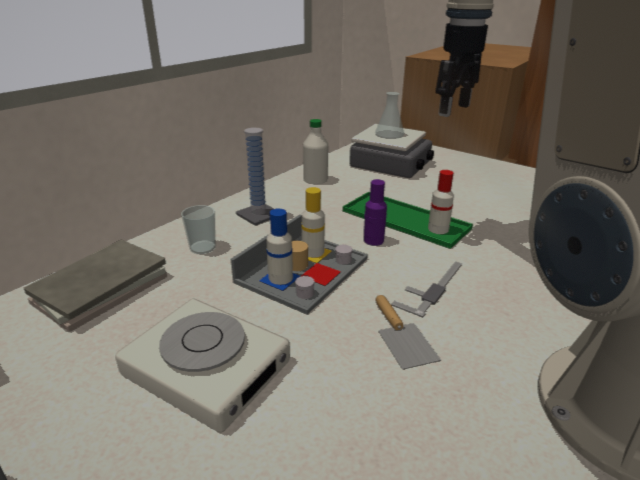

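The red bottle stands upright in the green tray at (441,205). Yellow is next.

>>> drive_tool:
  moves:
    - [0,[-3,5,0],-2]
    - [0,[-6,10,0],-4]
    - [0,[-9,15,0],-6.3]
    - [0,[-12,20.5,0],-6.3]
    - [0,[-14.5,25,0],-6.3]
    - [0,[-15.3,26.25,0],-6.3]
    - [0,[-15.3,26.25,2],-6.3]
    - [0,[-15.3,26.25,4],-6.3]
    - [0,[-15.3,26.25,4],-6.3]

```text
clock: 9.32
eef_pos: [589.1, -40.3, 214.4]
tcp_rot: [3.138, -0.005, -3.032]
contact_force: [-0.5, -0.9, -0.5]
opening: 1.004
```

Run:
```python
from h import *
go([[591.5,-39.5,115]],0.11)
```

```text
clk 9.32 pos [589.1 -40.3 214.4] rot [ 3.138 -0.005 -3.032] F [-0.5 -0.9 -0.5] open 1.004 q [-0.07  0.32  1.72  0.    1.11 -1.75]
  -> [591.5 -39.5 115. ] shift cm [-0.29  0.02  9.94]
  turn deg 0.0
```

>>> drive_tool:
  moves:
    - [0,[-0.3,0,3],0]
    - [0,[-0.3,0,4],0]
    - [0,[-0.3,0,4],0]
    - [0,[-0.3,0,4],0]

```text
clock: 9.82
eef_pos: [592.5, -40.0, 175.4]
tcp_rot: [3.139, -0.003, -3.032]
contact_force: [0.5, 0.2, -0.1]
opening: 1.002
```

Run:
```python
from h import *
go([[591.5,-39.5,115]],0.11)
```

```text
clk 9.82 pos [592.5 -40.  175.4] rot [ 3.139e+00 -3.000e-03 -3.032e+00] F [ 0.5  0.2 -0.1] open 1.002 q [-0.07  0.37  1.75  0.    1.03 -1.75]
  -> [591.5 -39.5 115. ] shift cm [0.07 0.04 6.04]
  turn deg -0.0
```

>>> drive_tool:
  moves:
    - [0,[0.05,0,3],0]
    - [0,[0.05,0,5],0]
    - [0,[0.05,0,6],0]
    - [0,[0.05,0,6],0]
    - [1,[0.05,0,6],0]
    - [1,[0.05,0,6],0]
    - [1,[0.05,0,6],0]
    - [1,[0.05,0,6],0]
    - [1,[0.05,0,6],0]
    - [1,[0.05,0,6],0]

```text
clock: 11.08
eef_pos: [592.2, -39.8, 116.0]
tcp_rot: [3.139, -0.002, -3.032]
contact_force: [-1.0, 1.0, 5.8]
opening: 0.338
```

Run:
```python
from h import *
go([[591.5,-39.5,272],[607,-303,272]],0.)
```

```text
clk 11.07 pos [592.2 -39.8 116. ] rot [ 3.139e+00 -2.000e-03 -3.032e+00] F [-1.   1.   5.8] open 0.338 q [-0.07  0.44  1.8   0.    0.91 -1.75]
  -> [591.5 -39.5 272. ] shift cm [  0.1    0.08 -15.6 ]
  -> [ 607. -303.  272.] shift cm [  1.45 -26.28 -15.67]
  turn deg 6.3
```

>>> drive_tool:
  moves:
    - [1,[0,0,-4],0]
    - [1,[0,0,-9],0]
    - [1,[0,0,-14],0]
    - [1,[0,0,-15.6],0]
    - [1,[0.1,-2,-15.6],0]
    - [1,[0.3,-6,-15.6],1.5]
    - [1,[0.6,-11,-15.6],3]
    - [1,[0.9,-17,-15.6],4.5]
    - [1,[1.2,-22,-15.6],6.3]
    - [1,[1.4,-25,-15.6],6.3]
    - [1,[1.45,-26.3,-15.6],6.3]
    - [1,[1.45,-26.3,-15.6],6.3]

```text
clock: 12.58
eef_pos: [606.2, -303.6, 269.6]
tcp_rot: [3.138, -0.005, 3.14]
contact_force: [-0.9, 0.5, -2.4]
opening: 0.337
```

>>> drive_tool:
  moves:
    - [1,[0,0,0],0]
    - [1,[0,0,0],0]

```text
clock: 12.82
eef_pos: [606.2, -302.4, 269.3]
tcp_rot: [3.137, -0.005, -3.142]
contact_force: [-0.8, 0.5, -1.4]
opening: 0.339
```

Run:
```python
from h import *
snap("side","pics/s5.png")
go([[607,-303,112]],0.)
```

```text
clk 12.88 pos [ 606.4 -302.5  269.6] rot [ 3.137 -0.005 -3.142] F [-0.3  0.4 -1.6] open 0.336 q [-0.47  0.41  1.47  0.    1.27 -2.04]
  -> [ 607 -303  112] shift cm [-0.14 -0.11 15.76]
  turn deg 0.0
```

View pics/s5.png

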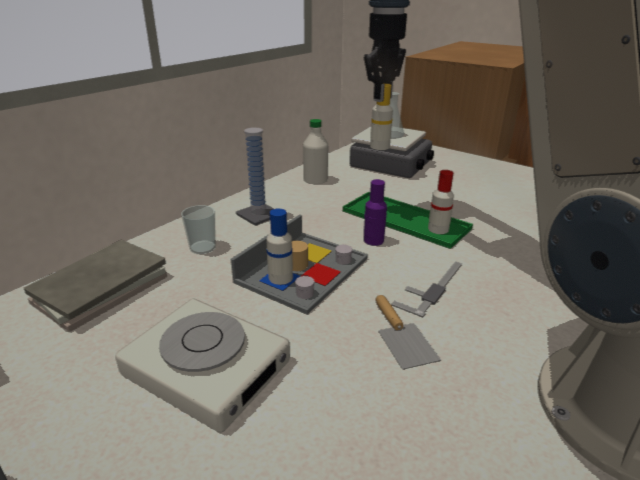

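>>> drive_tool:
  moves:
    - [1,[-0.1,-0.1,5],0]
    - [1,[-0.1,-0.1,10],0]
    - [1,[-0.1,-0.1,14],0]
    - [1,[-0.1,-0.1,15],0]
    - [1,[-0.1,-0.1,15.7],0]
    - [1,[-0.1,-0.1,15.8],0]
    - [1,[-0.1,-0.1,15.8],0]
    - [0,[-0.1,-0.1,15.8],0]
    - [0,[-0.1,-0.1,15.8],0]
    - [0,[-0.1,-0.1,15.8],0]
    - [0,[-0.1,-0.1,15.8],0]
    - [0,[-0.1,-0.1,13],0]

```text
clock: 14.38
eef_pos: [605.2, -302.3, 137.6]
tcp_rot: [3.135, -0.009, -3.142]
contact_force: [0.1, -0.3, 0.3]
opening: 0.999
```

Run:
```python
from h import *
go([[607,-303,240],[579.2,72.8,240]],0.11)
```

```text
clk 14.38 pos [ 605.2 -302.3  137.6] rot [ 3.135 -0.009 -3.142] F [ 0.1 -0.3  0.3] open 0.999 q [-0.47  0.53  1.58  0.    1.04 -2.04]
  -> [ 607. -303.  240.] shift cm [-9.000e-02 -1.000e-02 -1.024e+01]
  -> [579.2  72.8 240. ] shift cm [ 2.69 37.57 -9.99]
  turn deg -6.3
```

>>> drive_tool:
  moves:
    - [0,[0,0,-6],0]
    - [0,[0,0,-11],0]
    - [0,[0.4,5,-11],-2]
    - [0,[0.7,10,-11],-4]
    - [0,[1.1,16,-11],-6.3]
    - [0,[1.5,22,-11],-6.3]
    - [0,[2,28,-11],-6.3]
    - [0,[2.4,33,-11],-6.3]
    - [0,[2.7,36.5,-11],-6.3]
    - [0,[2.7,37.6,-11],-6.3]
    - [0,[2.7,37.6,-11],-6.3]
    - [0,[2.7,37.6,-11],-6.3]

```text
clock: 15.88
eef_pos: [579.3, 71.9, 250.1]
tcp_rot: [3.135, -0.008, -3.032]
contact_force: [0.2, -0.4, 0.5]
opening: 1.0
```

>>> drive_tool:
  moves:
    - [0,[0,0,0],0]
    - [0,[0,0,0],0]

```text
clock: 16.12
eef_pos: [579.4, 71.0, 250.0]
tcp_rot: [3.135, -0.008, -3.034]
contact_force: [-0.1, -0.0, -0.8]
opening: 0.999
```

Run:
```python
from h import *
go([[579.2,72.8,115]],0.11)
```

```text
clk 16.12 pos [579.4  71.  250. ] rot [ 3.135 -0.008 -3.034] F [-0.1 -0.  -0.8] open 0.999 q [ 0.12  0.28  1.7   0.01  1.18 -1.57]
  -> [579.2  72.8 115. ] shift cm [-0.11  0.09 13.5 ]
  turn deg -0.1
```

>>> drive_tool:
  moves:
    - [0,[-0.1,0.1,5],0]
    - [0,[-0.1,0.1,9],0]
    - [0,[-0.1,0.1,12.5],0]
    - [0,[-0.1,0.1,13.5],0]
    - [0,[-0.1,0.1,13.5],0]
    - [1,[-0.1,0.1,13.5],0]
    - [1,[-0.1,0.1,13.5],0]
    - [1,[-0.1,0.1,13.5],0]
    - [1,[-0.1,0.1,13.5],0]
    - [1,[-0.1,0.1,13.5],0]
    - [1,[-0.1,0.1,13.5],0]
    - [1,[-0.1,0.1,13.5],0]

```text
clock: 17.62
eef_pos: [579.6, 72.8, 116.0]
tcp_rot: [3.135, -0.007, -3.033]
contact_force: [-1.9, -0.8, 5.8]
opening: 0.338
```

Run:
```python
from h import *
go([[579.2,72.8,272],[522,-302,272]],0.)
```

```text
clk 17.62 pos [579.6  72.8 116. ] rot [ 3.135 -0.007 -3.033] F [-1.9 -0.8  5.8] open 0.338 q [ 0.12  0.43  1.81  0.01  0.91 -1.57]
  -> [579.2  72.8 272. ] shift cm [  0.15   0.1  -15.6 ]
  -> [ 522. -302.  272.] shift cm [  9.88 -36.54 -15.76]
  turn deg 6.2
```

>>> drive_tool:
  moves:
    - [1,[0,0,-4],0]
    - [1,[0,0,-10],0]
    - [1,[0,0,-15],0]
    - [1,[0.5,-2,-16],0]
    - [1,[1.6,-6,-16],1]
    - [1,[3.0,-11,-16],2]
    - [1,[4.5,-17,-16],3]
    - [1,[6.2,-23,-16],4]
    - [1,[7.8,-29,-16],5]
    - [1,[9.2,-34,-16],6.2]
    - [1,[9.8,-36.5,-16],6.2]
    - [1,[9.8,-36.5,-16],6.2]

```text
clock: 19.12
eef_pos: [521.0, -303.4, 272.5]
tcp_rot: [3.135, -0.01, 3.138]
contact_force: [-0.5, 0.3, -1.9]
opening: 0.337
```

>>> drive_tool:
  moves:
    - [1,[0,0,0],0]
    - [1,[0,0,0],0]

```text
clock: 19.38
eef_pos: [520.7, -302.5, 271.9]
tcp_rot: [3.134, -0.011, 3.139]
contact_force: [0.3, -0.4, -1.9]
opening: 0.337
```

Run:
```python
from h import *
go([[522,-302,111.5]],0.)
```

```text
clk 19.38 pos [ 520.7 -302.5  271.9] rot [ 3.134 -0.011  3.139] F [ 0.3 -0.4 -1.9] open 0.337 q [-0.53  0.29  1.63  0.    1.24 -2.1 ]
  -> [ 522.  -302.   111.5] shift cm [-0.31 -0.06 16.03]
  turn deg -0.1
```

>>> drive_tool:
  moves:
    - [1,[-0.3,0,5],0]
    - [1,[-0.3,0,10],0]
    - [1,[-0.3,0,14],0]
    - [1,[-0.3,0,15.4],0]
    - [1,[-0.3,0,16],0]
    - [1,[-0.3,0,16],0]
    - [1,[-0.3,0,16],0]
    - [0,[-0.3,0,16],0]
    - [0,[-0.3,0,16],0]
    - [0,[-0.3,0,16],0]
    - [0,[-0.3,0,16],0]
    - [0,[-0.3,0,16],0]

```text
clock: 20.88
eef_pos: [521.8, -301.4, 111.8]
tcp_rot: [3.134, -0.012, 3.139]
contact_force: [-1.2, -0.2, -0.3]
opening: 1.0
```

>>> drive_tool:
  moves:
    - [0,[0,0,-4],0]
    - [0,[0,0,-9],0]
    - [0,[0,0,-13],0]
    - [0,[0,0,-14],0]
    - [0,[0,5,-14],0]
    - [0,[0,11,-14],0]
    - [0,[0,14,-14],0]
    - [0,[0,15,-14],0]
    - [0,[0,15,-14],0]
    - [0,[0,15,-14],0]
    - [0,[0,15,-14],0]

```text
clock: 22.25
eef_pos: [523.8, -153.4, 252.7]
tcp_rot: [3.134, -0.012, 3.138]
contact_force: [-1.0, 0.2, -0.1]
opening: 1.0
```

Run:
```python
from h import *
np.set_printoptions(precision=1,suppress=True)
F={'side':snap("side","pics/s6.png"),'top':snap("top","pics/t6.png")}
go([[585.2,16.5,240],[585.2,16.5,15]],0.11)
for c in F: print(c,[(np.round(d['at'],1),round(d['score'],2)) for d in r.spot_point("specimen_mid",c)])
for d in r.outline_of("specimen_mid","top")[:3]: 
    ys,xs=np.nonzero(d['mask']);print(d['score'],d['at'],d['mask'].sum(),xs.mean(),ys.mean(),fitcyl([(F['top'],np.array([xs.mean(),ys.mean()]))],6,51,22,[585,16])[0])
for d in r.outline_of("specimen_mid","side")[:3]: 
    ys,xs=np.nonzero(d['mask']);print(d['score'],d['at'],d['mask'].sum(),xs.mean(),ys.mean(),fitcyl([(F['side'],np.array([xs.mean(),ys.mean()]))],6,51,22,[585,16])[0])
```

```text
clk 22.35 pos [ 523.8 -153.2  252.8] rot [ 3.1 -0.   3.1] F [0.1 0.5 0.2] open 1.0 q [-0.3  0.2  1.8  0.   1.2 -1.9]
  -> [585.2  16.5 240. ] shift cm [-6.1 17.   1.3]
  -> [585.2  16.5  15. ] shift cm [-6.4 16.8 23.8]
  turn deg -6.5
side [(array([296.4, 257.8]), 0.6)]
top [(array([296.9, 234.5]), 0.8)]
0.96 [300.1, 232.8] 669 298.68161434977577 231.82810164424515 [586.2  15. ]
0.21 [328.8, 229.2] 1030 329.44174757281553 228.36601941747574 [584.6 -37.8]
0.63 [294.8, 255.1] 631 296.4706814580032 255.283676703645 [586.5  17.1]
```

View pics/s6.png

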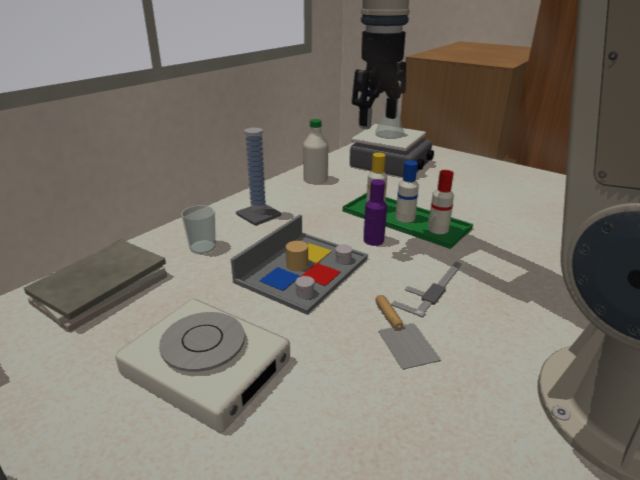

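View pics/t6.png

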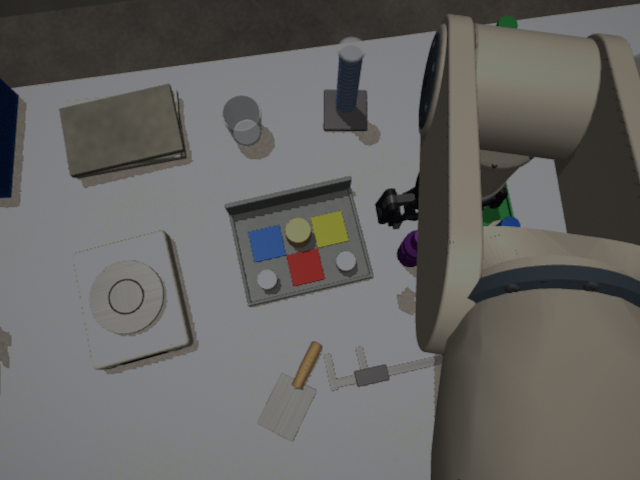

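All three bottles stand upright in the green tray at side (377,180), (407,195) and (441,205). The pads are now free, so I'll measure them exactly, then fetch the specimen.

>>> drive_tool:
  moves:
    - [0,[-2,5,0],-2]
    - [0,[-4,11,0],-4]
    - [0,[-5.8,15.5,0],-6.5]
    - [0,[-6.1,17,1],-6.5]
    - [0,[-6.2,17,5],-6.5]
    - [0,[-6.3,17,10],-6.5]
    - [0,[-6.3,17,14],-6.5]
    - [0,[-6.3,17,15],-6.5]
    - [0,[-6.3,17,15],-6.5]
    - [0,[-6.3,17,15],-6.5]

```text
clock: 23.8
eef_pos: [586.8, 18.1, 105.1]
tcp_rot: [3.133, -0.008, -3.031]
contact_force: [0.5, -0.4, 0.9]
opening: 1.0
```

Run:
```python
from h import *
np.set_printoptions(precision=2,suppress=True)
img=cv2.imread("pics/t6.png")
f=r.grab_frame("top"); f=dict(f); f["color"]=img[:,:,::-1].copy()
roi=(235,190,360,290)
for c in('red','blue','yellow'):
    b=blob(f,c,roi=roi,vmin=30)[:3]; print(c,[(q[0],q[1][4],atz(f,q[0],9)) for q in b])
img=cv2.imread("pics/s6.png")
f=dict(r.grab_frame("side")); f["color"]=img[:,:,::-1].copy()
for c in('red','blue','yellow'):
    b=blob(f,c,roi=(250,230,350,300),vmin=30)[:3]; print(c,[(q[0],q[1][4],atz(f,q[0],9)) for q in b])
cv2.imwrite("pics/s7.png",r.grab_frame("side")["color"][150:310,200:400,::-1].repeat(3,0).repeat(3,1))
go([[585.5,16.3,14]],0.11)
```

```text
red [(array([305.17, 266.81]), np.int32(1024), array([528.67,  12.45,   9.  ]))]
blue [(array([266.56, 243.34]), np.int32(983), array([579.43,  72.97,   9.  ]))]
yellow [(array([329.04, 228.99]), np.int32(972), array([589.03, -38.3 ,   9.  ]))]
red [(array([321.33, 273.48]), np.int32(468), array([526.86,  14.  ,   9.  ]))]
blue [(array([279.36, 278.33]), np.int32(505), array([578.61,  76.5 ,   9.  ]))]
yellow [(array([316.46, 252.63]), np.int32(293), array([581.8 , -40.11,   9.  ]))]
clk 23.95 pos [586.4  18.2 104.8] rot [ 3.13 -0.01 -3.03] F [-0.5 -0.1  0.1] open 1.001 q [ 0.02  0.45  1.81  0.01  0.89 -1.66]
  -> [585.5  16.3  14. ] shift cm [ 0.04 -0.26  9.08]
  turn deg 0.0
```

View pics/s7.png

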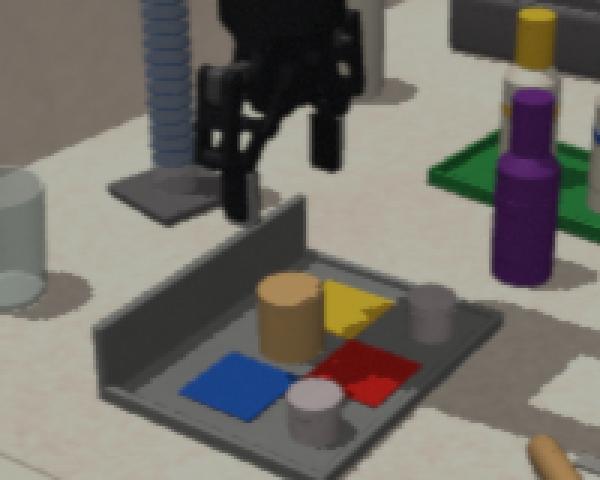

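>>> drive_tool:
  moves:
    - [0,[0,-0.25,4],0]
    - [0,[0,-0.25,7],0]
    - [0,[0,-0.25,9],0]
    - [0,[0,-0.25,9],0]
    - [0.4,[0,-0.25,9],0]
    - [0.5,[0,-0.25,9],0]
    - [1,[0,-0.25,9],0]
    - [1,[0,-0.25,9],0]
    - [1,[0,-0.25,9],0]
    - [1,[0,-0.25,9],0]
    - [1,[0,-0.25,9],0]

```text
clock: 25.32
eef_pos: [586.7, 16.4, 16.1]
tcp_rot: [3.134, -0.006, -3.031]
contact_force: [-1.3, -0.0, 4.7]
opening: 0.501
```

Run:
```python
from h import *
snap("side","pics/s8.png")
go([[585.5,16.3,134],[514.6,306.7,134]],0.11)
```

```text
clk 25.38 pos [586.7  16.4  16.1] rot [ 3.134 -0.006 -3.031] F [-1.3 -0.8  4.7] open 0.503 q [ 0.02  0.58  1.85  0.01  0.72 -1.67]
  -> [585.5  16.3 134. ] shift cm [  0.2    0.1  -11.79]
  -> [514.6 306.7 134. ] shift cm [  4.04  29.74 -11.53]
  turn deg 0.0
```

View pics/s8.png

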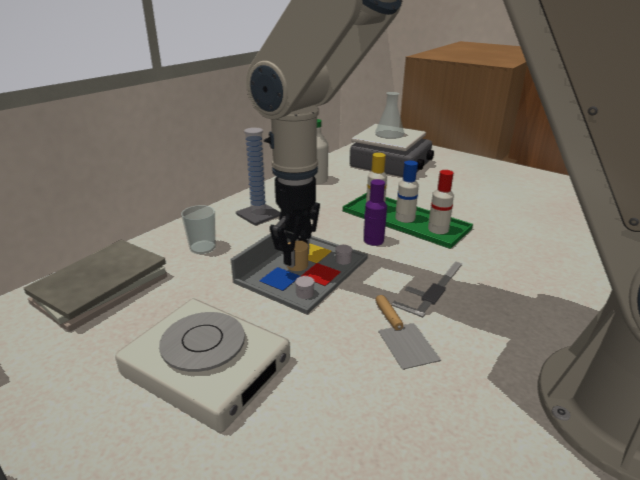

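>>> drive_tool:
  moves:
    - [1,[0,0,-3],0]
    - [1,[0,0,-7],0]
    - [1,[0,0,-11],0]
    - [1,[0.3,2,-11.6],0]
    - [1,[0.8,6,-11.6],0]
    - [1,[1.6,11,-11.6],0]
    - [1,[2.3,17,-11.6],0]
    - [1,[3.1,23,-11.6],0]
    - [1,[3.7,27.5,-11.6],0]
    - [1,[4.0,29.7,-11.6],0]
    - [1,[4.0,29.7,-11.6],0]
    - [1,[4.0,29.7,-11.6],0]

```text
clock: 26.88
eef_pos: [514.8, 305.3, 134.3]
tcp_rot: [3.134, -0.007, -3.031]
contact_force: [0.2, -0.8, -1.2]
opening: 0.501
```

>>> drive_tool:
  moves:
    - [1,[0,0,0],0]
    - [1,[0,0,0],0]

```text
clock: 27.12
eef_pos: [515.1, 304.2, 134.2]
tcp_rot: [3.135, -0.007, -3.033]
contact_force: [-0.9, 0.4, -1.6]
opening: 0.505
```

Run:
```python
from h import *
f=snap("side","pics/s9.png"); s=r.sense()['eef_pos']
cv2.imwrite("pics/s9c.png",f["color"][220:400,100:320,::-1].repeat(3,0).repeat(3,1))
print("pred specimen mid px",proj(f,[s[0],s[1],s[2]+12.4]))
go([[514.6,306.7,69]],0.11)
```

```text
pred specimen mid px [[196.33323955 285.7489976 ]]
clk 27.18 pos [515.1 304.5 134.3] rot [ 3.134 -0.007 -3.032] F [ 0.6 -1.  -1.6] open 0.505 q [ 0.53  0.42  1.77  0.01  0.95 -1.16]
  -> [514.6 306.7  69. ] shift cm [-0.02  0.18  6.53]
  turn deg -0.0
```

View pics/s9c.png

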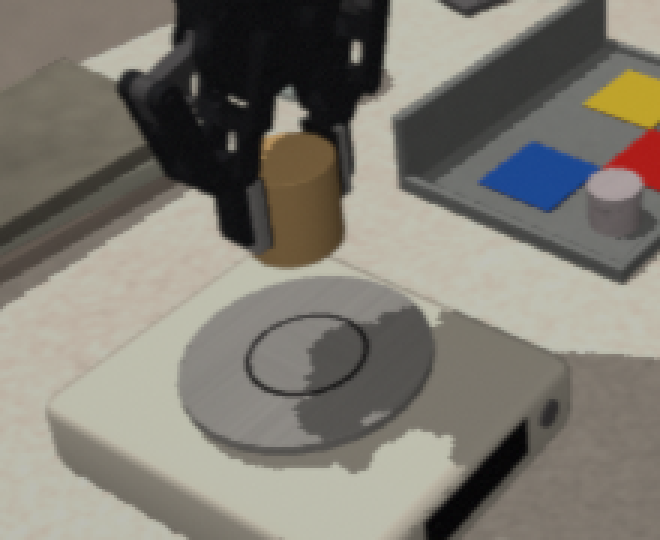

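>>> drive_tool:
  moves:
    - [1,[0,0.2,2],0]
    - [1,[0,0.2,4],0]
    - [1,[0,0.2,5.5],0]
    - [1,[0,0.2,6.2],0]
    - [1,[0,0.2,6.5],0]
    - [1,[0,0.2,6.5],0]
    - [1,[0,0.2,6.5],0]

```text
clock: 28.05
eef_pos: [514.7, 307.1, 69.8]
tcp_rot: [3.134, -0.006, -3.032]
contact_force: [-0.4, 0.0, -0.4]
opening: 0.503
```

Run:
```python
from h import *
f=snap("side","pics/s10.png")
cv2.imwrite("pics/s10c.png",f["color"][240:400,100:320,::-1].repeat(3,0).repeat(3,1))
go([[514.6,306.7,68.3]],0.11)
```

```text
clk 28.1 pos [514.7 307.   69.8] rot [ 3.134 -0.006 -3.032] F [ 0.  -0.6 -2. ] open 0.506 q [ 0.53  0.51  1.81  0.01  0.83 -1.16]
  -> [514.6 306.7  68.3] shift cm [ 0.01 -0.03  0.15]
  turn deg -0.0
```

View pics/s10c.png

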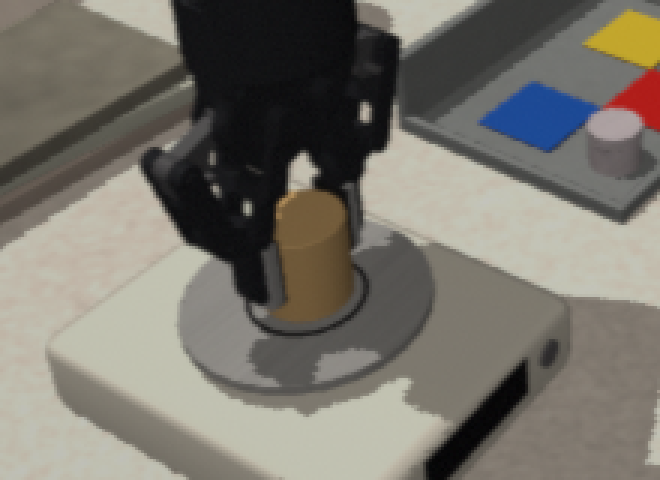

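>>> drive_tool:
  moves:
    - [1,[0,0,0.12],0]
    - [1,[0,0,0.17],0]
    - [1,[0,0,0.17],0]
    - [0,[0,0,0.17],0]
    - [0,[0,0,0.17],0]
    - [0,[0,0,0.17],0]
    - [0,[0,0,0.17],0]
    - [0,[0,0,0],0]
    - [0,[0,0,-4],0]
    - [0,[0,0,-10],0]
    - [0,[0,0,-15],0]

```text
clock: 29.48
eef_pos: [515.9, 306.1, 222.1]
tcp_rot: [3.134, -0.006, -3.032]
contact_force: [0.6, 1.1, -0.1]
opening: 0.995
```

>>> drive_tool:
  moves:
    - [0,[0,0,-3],0]
    - [0,[0,-6,-3],0]
    - [0,[0,-12,-3],0]
    - [0,[0,-18,-3],0]
    - [0,[0,-22,-3],0]
    - [0,[0,-23,-3],0]
    - [0,[0,-23,-3],0]
    - [0,[0,-23,-3],0]

```text
clock: 30.48
eef_pos: [541.1, 78.4, 250.2]
tcp_rot: [3.133, -0.006, -3.031]
contact_force: [-0.6, -0.0, 0.1]
opening: 0.998
```

Run:
```python
from h import *
np.set_printoptions(precision=1,suppress=True)
F={'side':snap("side","pics/s11.png"),'top':snap("top","pics/t11.png")}
cv2.imwrite("pics/s11c.png",F['side']["color"][250:400,100:320,::-1].repeat(3,0).repeat(3,1))
for c in F:
  for d in r.outline_of("specimen_mid",c)[:2]:
    ys,xs=np.nonzero(d['mask']);print(c,d['score'],d['at'],d['mask'].sum(),fitcyl([(F[c],np.array([xs.mean(),ys.mean()]))],58,103,22,[515,307])[0])
RNG['yellow']=[(20,36)]
roi={'side':(360,140,470,240),'top':(440,150,640,340)}
for col in('red','blue','yellow'):
    for c in F:
        for b in blob(F[c],col,roi=roi[c],vmin=20,smin=100)[:2]: print(col,c,b[0],b[1],fitcyl([(F[c],b[0])],102,144,15,[522,-302])[0])
go([[437,-301,260]],0.0)
```

```text
side 0.97 [197.3, 326.5] 1311 [514.6 307.8]
top 0.59 [475.7, 262.2] 7142 [ 497.5 -269. ]
red side [445.1 180.4] [438 170  16  22 283] [ 435.5 -299.7]
red side [441.1 207.8] [432 204  20   7  77] [ 382.8 -170.5]
red top [518.2 283.3] [505 272  27  23 464] [ 435.8 -300.8]
red top [496.1 293.8] [491 279  20  25  63] [ 425.2 -264.5]
blue side [409.8 170.1] [403 160  16  22 283] [ 523.7 -305.3]
blue side [406.9 197.3] [398 194  19   6  53] [ 457.  -171.8]
blue top [506.7 228.2] [494 216  26  25 443] [ 522.1 -302.3]
blue top [486.6 244.4] [481 233  18  19  47] [ 501.6 -266.3]
yellow side [378.  162.2] [371 152  15  21 267] [ 606.4 -302.9]
yellow top [495.1 177.2] [483 165  25  26 456] [ 605.8 -302.4]
yellow top [478.  196.5] [470 184  24  19  73] [ 578.7 -269.2]
clk 30.68 pos [541.1  78.2 250.2] rot [ 3.1 -0.  -3. ] F [ 0.2 -1.3  0.4] open 0.997 q [ 0.1  0.2  1.8  0.   1.1 -1.6]
  -> [ 437 -301  260] shift cm [ 14.5 -36.5  -1.2]
  turn deg 6.3
```

View pics/s11c.png

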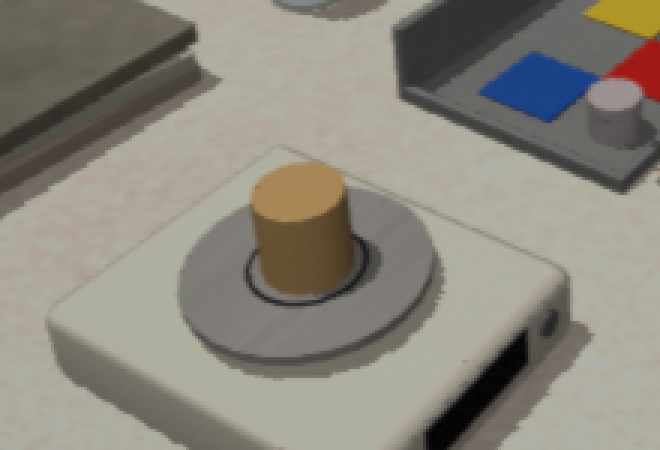

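View pics/t11.png

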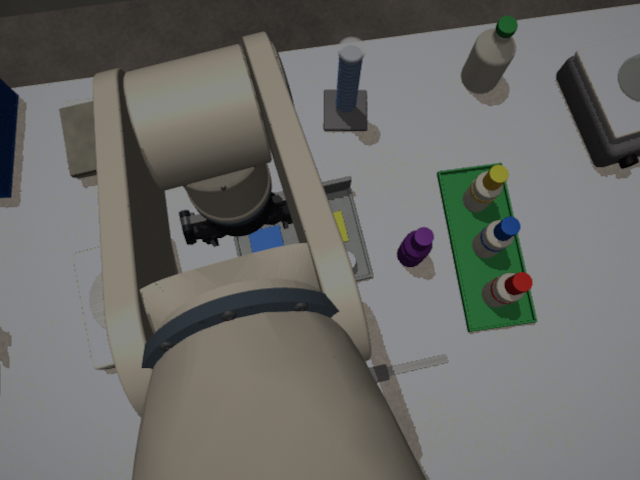

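The specimen stands upright, centred in the circle at side (197,326): measured (514.6,307.8) against the circle's (514.8,307.7). Now I return the bottles, yellow first.

Run:
```python
from h import *
go([[606,-302.5,252],[606,-302.5,110.5]],0.0)
```

```text
clk 30.68 pos [541.1  78.2 250.2] rot [ 3.134 -0.006 -3.031] F [ 0.2 -1.3  0.4] open 0.997 q [ 0.14  0.22  1.78  0.01  1.15 -1.55]
  -> [ 606.  -302.5  252. ] shift cm [ -2.25 -38.55  -0.5 ]
  -> [ 606.  -302.5  110.5] shift cm [ -2.33 -38.66  13.65]
  turn deg 6.3
```

>>> drive_tool:
  moves:
    - [0,[-0.3,-5,0],1]
    - [0,[-0.6,-11,0],2]
    - [0,[-1,-17,0],3]
    - [0,[-1.4,-23,0],4]
    - [0,[-1.7,-29,0],5]
    - [0,[-2,-35,0],6.3]
    - [0,[-2.3,-38,0],6.3]
    - [0,[-2.3,-38.6,0],6.3]
    - [0,[-2.3,-38.6,4],6.3]
    - [0,[-2.3,-38.6,7],6.3]
    - [0,[-2.3,-38.6,7],6.3]
    - [0,[-2.3,-38.6,7],6.3]

```text
clock: 32.17
eef_pos: [606.9, -301.8, 178.3]
tcp_rot: [3.135, -0.005, -3.14]
contact_force: [0.6, 0.0, 0.2]
opening: 0.998
```

>>> drive_tool:
  moves:
    - [0,[0,0,0],0]
    - [0,[0,0,0],0]

```text
clock: 32.42
eef_pos: [607.6, -301.9, 179.8]
tcp_rot: [3.136, -0.003, -3.14]
contact_force: [0.2, -0.1, 0.3]
opening: 0.998
```

Run:
```python
from h import *
go([[606,-302.5,110.5]],0.0)
```

```text
clk 32.42 pos [ 607.6 -301.9  179.8] rot [ 3.136e+00 -3.000e-03 -3.140e+00] F [ 0.2 -0.1  0.3] open 0.998 q [-0.47  0.49  1.55  0.    1.11 -2.04]
  -> [ 606.  -302.5  110.5] shift cm [ 0.13 -0.1   6.93]
  turn deg 0.1
```

>>> drive_tool:
  moves:
    - [0,[0.13,-0.1,3],0]
    - [0,[0.13,-0.1,6],0]
    - [0,[0.13,-0.1,6.9],0]
    - [0,[0.13,-0.1,6.9],0]
    - [1,[0.13,-0.1,6.9],0]
    - [1,[0.13,-0.1,6.9],0]
    - [1,[0.13,-0.1,6.9],0]
    - [1,[0.13,-0.1,6.9],0]
    - [1,[0.13,-0.1,6.9],0]
    - [1,[0.13,-0.1,6.9],0]
    - [1,[0.13,-0.1,6.9],0]

```text
clock: 33.8
eef_pos: [606.5, -302.7, 111.6]
tcp_rot: [3.136, -0.002, -3.14]
contact_force: [-0.5, 0.6, 5.6]
opening: 0.338
```

Run:
```python
from h import *
go([[606,-302.5,270],[590.8,-39.3,270]],0.11)
```

```text
clk 33.8 pos [ 606.5 -302.7  111.6] rot [ 3.136e+00 -2.000e-03 -3.140e+00] F [-0.5  0.6  5.6] open 0.338 q [-0.47  0.56  1.6   0.    0.99 -2.04]
  -> [ 606.  -302.5  270. ] shift cm [  0.09   0.11 -15.84]
  -> [590.8 -39.3 270. ] shift cm [  1.56  26.43 -15.7 ]
  turn deg -6.2
```

>>> drive_tool:
  moves:
    - [1,[0,0,-4],0]
    - [1,[0,0,-9],0]
    - [1,[0,0,-14],0]
    - [1,[0,0,-16],0]
    - [1,[0.1,2,-16],0]
    - [1,[0.4,6,-16],-1.5]
    - [1,[0.7,11,-16],-3]
    - [1,[1.0,17,-16],-4.5]
    - [1,[1.3,22,-16],-6.2]
    - [1,[1.5,25,-16],-6.2]
    - [1,[1.56,26.4,-16],-6.2]
    - [1,[1.56,26.4,-16],-6.2]

```text
clock: 35.3
eef_pos: [590.1, -38.9, 271.7]
tcp_rot: [3.136, -0.004, -3.03]
contact_force: [1.2, -0.4, -1.1]
opening: 0.34
```

>>> drive_tool:
  moves:
    - [1,[0,0,0],0]
    - [1,[0,0,4],0]
    - [1,[0,0,9],0]
    - [1,[0,0,11],0]
    - [1,[0,0,11],0]
    - [1,[0,0,11],0]
    - [1,[0,0,11],0]

```text
clock: 36.17
eef_pos: [590.5, -38.6, 163.1]
tcp_rot: [3.136, -0.002, -3.03]
contact_force: [-0.2, 0.1, -1.9]
opening: 0.339
```

Run:
```python
from h import *
f=snap("side","pics/s12.png")
cv2.imwrite("pics/s12c.png",f["color"][130:310,220:420,::-1].repeat(3,0).repeat(3,1))
go([[590.8,-39.3,116.8]],0.11)
```

```text
clk 36.23 pos [590.4 -38.5 163. ] rot [ 3.136e+00 -2.000e-03 -3.030e+00] F [ 0.7  0.7 -0.8] open 0.339 q [-0.07  0.38  1.77  0.01  1.   -1.76]
  -> [590.8 -39.3 116.8] shift cm [-0.04 -0.11  4.62]
  turn deg 0.1
```

View pics/s12c.png

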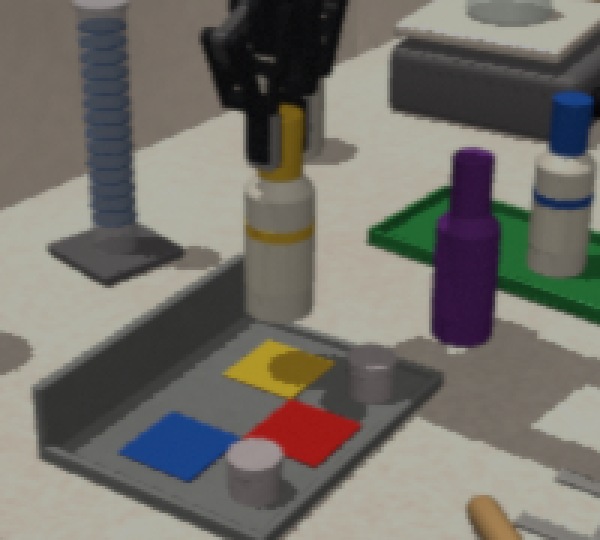

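>>> drive_tool:
  moves:
    - [1,[-0.05,-0.1,2],0]
    - [1,[-0.05,-0.1,3.6],0]
    - [1,[-0.05,-0.1,4.4],0]
    - [1,[-0.05,-0.1,4.65],0]
    - [1,[-0.05,-0.1,4.65],0]
    - [1,[-0.05,-0.1,4.65],0]
    - [0,[-0.05,-0.1,4.65],0]
    - [0,[-0.05,-0.1,4.65],0]
    - [0,[-0.05,-0.1,4.65],0]
    - [0,[-0.05,-0.1,4.65],0]
    - [0,[-0.05,-0.1,4.65],0]

```text
clock: 37.6
eef_pos: [590.9, -39.2, 116.5]
tcp_rot: [3.136, -0.002, -3.03]
contact_force: [-0.7, 1.4, -0.4]
opening: 0.996
```

Run:
```python
from h import *
go([[590.8,-39.3,256],[522.4,-302.7,256],[522.4,-302.7,180]],0.)
```

```text
clk 37.6 pos [590.9 -39.2 116.5] rot [ 3.136e+00 -2.000e-03 -3.030e+00] F [-0.7  1.4 -0.4] open 0.996 q [-0.07  0.43  1.8   0.01  0.91 -1.76]
  -> [590.8 -39.3 256. ] shift cm [  0.03   0.07 -13.95]
  -> [ 522.4 -302.7  256. ] shift cm [  9.75 -25.35 -14.07]
  -> [ 522.4 -302.7  180. ] shift cm [  9.74 -25.39  -6.47]
  turn deg 6.4
```

>>> drive_tool:
  moves:
    - [0,[0,0,-4],0]
    - [0,[0,0,-10],0]
    - [0,[0,0,-14],0]
    - [0,[1.5,-4,-14],1]
    - [0,[3.8,-10,-14],2.5]
    - [0,[6,-15.5,-14],4]
    - [0,[8.2,-21,-14],6.4]
    - [0,[9.5,-24.5,-14],6.4]
    - [0,[9.75,-25.4,-12],6.4]
    - [0,[9.75,-25.4,-8],6.4]
    - [0,[9.75,-25.4,-6.5],6.4]
    - [0,[9.75,-25.4,-6.5],6.4]

```text
clock: 39.1
eef_pos: [521.9, -301.6, 179.0]
tcp_rot: [3.135, -0.005, -3.141]
contact_force: [-0.3, -0.1, 0.7]
opening: 0.999
```

>>> drive_tool:
  moves:
    - [0,[0,0,0],0]
    - [0,[0,0,0],0]

```text
clock: 39.35
eef_pos: [522.7, -301.6, 180.2]
tcp_rot: [3.136, -0.003, -3.141]
contact_force: [0.2, 0.5, -0.3]
opening: 0.997
```

Run:
```python
from h import *
go([[522.4,-302.7,110.5]],0.0)
```

```text
clk 39.35 pos [ 522.7 -301.6  180.2] rot [ 3.136e+00 -3.000e-03 -3.141e+00] F [ 0.2  0.5 -0.3] open 0.997 q [-0.53  0.37  1.72  0.    1.05 -2.1 ]
  -> [ 522.4 -302.7  110.5] shift cm [ 0.   -0.15  6.97]
  turn deg 0.1
```

>>> drive_tool:
  moves:
    - [0,[0,-0.15,3],0]
    - [0,[0,-0.15,6],0]
    - [0,[0,-0.15,6.9],0]
    - [0,[0,-0.15,6.9],0]
    - [1,[0,-0.15,6.9],0]
    - [1,[0,-0.15,6.9],0]
    - [1,[0,-0.15,6.9],0]
    - [1,[0,-0.15,6.9],0]
    - [1,[0,-0.15,6.9],0]
    - [1,[0,-0.15,6.9],0]
    - [1,[0,-0.15,6.9],0]

```text
clock: 40.72
eef_pos: [522.9, -302.8, 111.9]
tcp_rot: [3.136, -0.002, -3.141]
contact_force: [-0.1, 1.1, 5.9]
opening: 0.343
```

Run:
```python
from h import *
go([[522.4,-302.7,272],[579.3,73,272]],0.11)
```

```text
clk 40.73 pos [ 522.9 -302.8  111.9] rot [ 3.136e+00 -2.000e-03 -3.141e+00] F [-0.1  1.1  5.9] open 0.343 q [-0.53  0.46  1.77  0.    0.92 -2.1 ]
  -> [ 522.4 -302.7  272. ] shift cm [  0.08   0.1  -16.01]
  -> [579.3  73.  272. ] shift cm [ -5.64  37.67 -15.81]
  turn deg -6.3
```

>>> drive_tool:
  moves:
    - [1,[0,0,-4],0]
    - [1,[0,0,-10],0]
    - [1,[0,0,-15],0]
    - [1,[-0.3,2,-17],0]
    - [1,[-0.9,6,-17],-1]
    - [1,[-1.7,11.5,-17],-2]
    - [1,[-2.6,17.5,-17],-3]
    - [1,[-3.5,23.5,-17],-4]
    - [1,[-4.4,29.5,-17],-5]
    - [1,[-5.2,34.7,-17],-6.3]
    - [1,[-5.6,37.6,-17],-6.3]
    - [1,[-5.6,37.6,-17],-6.3]

```text
clock: 42.22
eef_pos: [577.8, 75.1, 282.2]
tcp_rot: [3.135, -0.004, -3.027]
contact_force: [-0.6, -0.2, -2.7]
opening: 0.338
```

>>> drive_tool:
  moves:
    - [1,[0,0,0],0]
    - [1,[0,0,0],0]
    - [1,[0,0,4],0]
    - [1,[0,0,9],0]
    - [1,[0,0,11],0]
    - [1,[0,0,11],0]
    - [1,[0,0,11],0]
    - [1,[0,0,11],0]

```text
clock: 43.22
eef_pos: [578.1, 75.6, 173.6]
tcp_rot: [3.135, -0.002, -3.028]
contact_force: [0.6, -0.3, -1.8]
opening: 0.336
```

Run:
```python
from h import *
f=snap("side","pics/s13.png")
cv2.imwrite("pics/s13c.png",f["color"][130:310,220:420,::-1].repeat(3,0).repeat(3,1))
go([[579.3,73,116.8]],0.11)
```

```text
clk 43.27 pos [578.1  75.6 173.5] rot [ 3.135e+00 -2.000e-03 -3.028e+00] F [-0.8 -0.4 -2.9] open 0.338 q [ 0.12  0.35  1.78  0.01  1.01 -1.56]
  -> [579.3  73.  116.8] shift cm [-0.1  -0.31  5.67]
  turn deg 0.2
```

View pics/s13c.png

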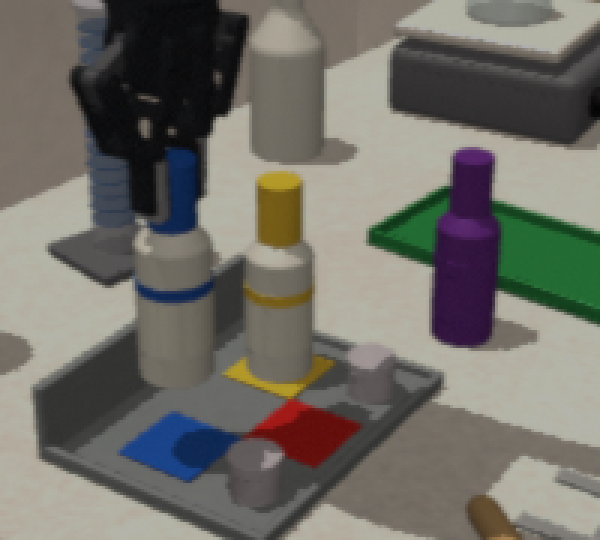

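>>> drive_tool:
  moves:
    - [1,[-0.1,-0.3,2],0]
    - [1,[-0.1,-0.3,4],0]
    - [1,[-0.1,-0.3,5.2],0]
    - [1,[-0.1,-0.3,5.65],0]
    - [1,[-0.1,-0.3,5.65],0]
    - [1,[-0.1,-0.3,5.65],0]
    - [0,[-0.1,-0.3,5.65],0]
    - [0,[-0.1,-0.3,5.65],0]
    - [0,[-0.1,-0.3,5.65],0]
    - [0,[-0.1,-0.3,5.65],0]
    - [0,[-0.1,-0.3,5.65],0]

```text
clock: 44.65
eef_pos: [579.2, 73.2, 117.0]
tcp_rot: [3.135, -0.002, -3.028]
contact_force: [-0.1, 0.7, 0.5]
opening: 1.004
```

Run:
```python
from h import *
go([[579.3,73,256],[435.7,-300.5,256],[435.7,-300.5,180]],0.)
```

```text
clk 44.65 pos [579.2  73.2 117. ] rot [ 3.135e+00 -2.000e-03 -3.028e+00] F [-0.1  0.7  0.5] open 1.004 q [ 0.12  0.42  1.82  0.01  0.9  -1.57]
  -> [579.3  73.  256. ] shift cm [  0.02   0.07 -13.9 ]
  -> [ 435.7 -300.5  256. ] shift cm [ 18.53 -35.4  -14.09]
  -> [ 435.7 -300.5  180. ] shift cm [ 18.51 -35.45  -6.49]
  turn deg 6.5
```

>>> drive_tool:
  moves:
    - [0,[0,0,-4],0]
    - [0,[0,0,-10],0]
    - [0,[0,0,-14],0]
    - [0,[2,-4,-14],1]
    - [0,[4.5,-9,-14],2.5]
    - [0,[7.3,-14,-14],4]
    - [0,[10,-19.5,-14],6.5]
    - [0,[13,-25,-14],6.5]
    - [0,[15.8,-30,-14],6.5]
    - [0,[18,-34.3,-14],6.5]
    - [0,[18.5,-35.4,-14],6.5]
    - [0,[18.5,-35.4,-14],6.5]

```text
clock: 46.15
eef_pos: [435.9, -300.6, 255.0]
tcp_rot: [3.135, -0.003, 3.14]
contact_force: [0.4, 0.5, 0.8]
opening: 1.0
```

>>> drive_tool:
  moves:
    - [0,[0,0,0],0]
    - [0,[0,0,4],0]
    - [0,[0,0,7],0]
    - [0,[0,0,7],0]
    - [0,[0,0,7],0]

```text
clock: 46.78
eef_pos: [436.6, -299.8, 186.1]
tcp_rot: [3.136, -0.002, 3.142]
contact_force: [-0.1, 0.2, 0.2]
opening: 1.003
```

Run:
```python
from h import *
go([[435.7,-300.5,110.5]],0.0)
```

```text
clk 46.77 pos [ 436.6 -299.8  186.1] rot [ 3.136e+00 -2.000e-03  3.142e+00] F [-0.1  0.2  0.2] open 1.003 q [-0.61  0.26  1.88  0.    1.01 -2.18]
  -> [ 435.7 -300.5  110.5] shift cm [ 0.08 -0.11  7.56]
  turn deg -0.0
```

>>> drive_tool:
  moves:
    - [0,[0.08,-0.1,3],0]
    - [0,[0.08,-0.1,6],0]
    - [0,[0.08,-0.1,7.5],0]
    - [0,[0.08,-0.1,7.5],0]
    - [1,[0.08,-0.1,7.5],0]
    - [1,[0.08,-0.1,7.5],0]
    - [1,[0.08,-0.1,7.5],0]
    - [1,[0.08,-0.1,7.5],0]
    - [1,[0.08,-0.1,7.5],0]
    - [1,[0.08,-0.1,7.5],0]
    - [1,[0.08,-0.1,7.5],0]

```text
clock: 48.15
eef_pos: [436.1, -300.7, 111.8]
tcp_rot: [3.136, -0.001, 3.142]
contact_force: [-0.8, -0.1, 6.6]
opening: 0.34
```

Run:
```python
from h import *
go([[435.7,-300.5,272],[528.9,11.2,272]],0.11)
```

```text
clk 48.15 pos [ 436.1 -300.7  111.8] rot [ 3.136e+00 -1.000e-03  3.142e+00] F [-0.8 -0.1  6.6] open 0.34 q [-0.61  0.36  1.94  0.01  0.85 -2.18]
  -> [ 435.7 -300.5  272. ] shift cm [  0.06   0.11 -16.02]
  -> [528.9  11.2 272. ] shift cm [ -9.26  31.28 -15.86]
  turn deg -6.3
```

>>> drive_tool:
  moves:
    - [1,[0,0,-4],0]
    - [1,[0,0,-10],0]
    - [1,[0,0,-15],0]
    - [1,[-0.6,2,-16.5],0]
    - [1,[-1.8,6,-16.5],-1]
    - [1,[-3.3,11,-16.5],-2]
    - [1,[-5,17,-16.5],-3]
    - [1,[-6.6,22.5,-16.5],-4]
    - [1,[-8.1,27.5,-16.5],-6.3]
    - [1,[-9,30.4,-16.5],-6.3]
    - [1,[-9.26,31.3,-16.5],-6.3]
    - [1,[-9.26,31.3,-16.5],-6.3]

```text
clock: 49.65
eef_pos: [528.5, 11.3, 278.1]
tcp_rot: [3.136, -0.001, -3.031]
contact_force: [-0.4, 0.6, -2.2]
opening: 0.34
```

>>> drive_tool:
  moves:
    - [1,[0,0,0],0]
    - [1,[0,0,0],0]
    - [1,[0,0,4],0]
    - [1,[0,0,9],0]
    - [1,[0,0,11],0]
    - [1,[0,0,11],0]
    - [1,[0,0,11],0]
    - [1,[0,0,11],0]

```text
clock: 50.65
eef_pos: [529.3, 11.7, 169.4]
tcp_rot: [3.137, 0.001, -3.031]
contact_force: [-0.1, -0.2, -1.8]
opening: 0.339
```

Run:
```python
from h import *
f=snap("side","pics/s14.png")
cv2.imwrite("pics/s14c.png",f["color"][130:310,220:420,::-1].repeat(3,0).repeat(3,1))
go([[528.9,11.2,116.8]],0.11)
```

```text
clk 50.7 pos [529.1  11.8 169.3] rot [ 3.137e+00  1.000e-03 -3.031e+00] F [ 0.4 -0.6 -2.1] open 0.334 q [ 0.02  0.28  1.9   0.01  0.97 -1.67]
  -> [528.9  11.2 116.8] shift cm [ 0.03 -0.08  5.25]
  turn deg 0.0
```

View pics/s14c.png

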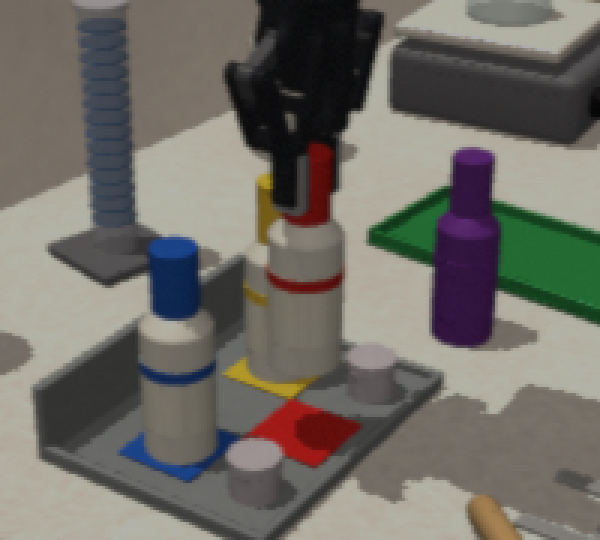

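>>> drive_tool:
  moves:
    - [1,[0,-0.1,2],0]
    - [1,[0,-0.1,4],0]
    - [1,[0,-0.1,4.9],0]
    - [1,[0,-0.1,5.25],0]
    - [1,[0,-0.1,5.25],0]
    - [1,[0,-0.1,5.25],0]
    - [0,[0,-0.1,5.25],0]
    - [0,[0,-0.1,5.25],0]
    - [0,[0,-0.1,5.25],0]
    - [0,[0,-0.1,5.25],0]
    - [0,[0,-0.1,5.25],0]

```text
clock: 52.08
eef_pos: [529.3, 11.0, 116.8]
tcp_rot: [3.137, 0.001, -3.031]
contact_force: [0.2, 0.5, 0.5]
opening: 1.0
```

>>> drive_tool:
  moves:
    - [0,[0,0,-4],0]
    - [0,[0,0,-10],0]
    - [0,[0,0,-15],0]
    - [0,[0,-5,-16],0]
    - [0,[0,-11,-16],0]
    - [0,[0,-17,-16],0]
    - [0,[0,-22,-16],0]
    - [0,[0,-24,-16],0]
    - [0,[0,-24,-16],0]
    - [0,[0,-24,-16],0]

```text
clock: 53.32
eef_pos: [555.5, -227.0, 275.5]
tcp_rot: [3.136, 0.001, -3.03]
contact_force: [-0.5, 0.8, 0.8]
opening: 0.999
```

Run:
```python
from h import *
np.set_printoptions(precision=1,suppress=True)
F={'side':snap("side","pics/s15.png"),'top':snap("top","pics/t15.png")}
A=cv2.resize(F['top']["color"][180:380,60:400,::-1],None,fx=2.3,fy=2.3,interpolation=cv2.INTER_CUBIC);cv2.imwrite("pics/t15c.png",cv2.convertScaleAbs(A,alpha=1.4))
for c in F:
  for d in r.outline_of("specimen_mid",c)[:1]:
    ys,xs=np.nonzero(d['mask']);print(c,d['score'],d['at'],d['mask'].sum(),fitcyl([(F[c],np.array([xs.mean(),ys.mean()]))],58,103,22,[515,307])[0])
roi={'side':(250,170,350,300),'top':(235,190,360,290)}
for col in('red','blue','yellow'):
    for c in F:
        for b in blob(F[c],col,roi=roi[c],vmin=20,smin=100):
            if b[1][3]>14 and b[1][2]<25: print(col,c,b[1][4],fitcyl([(F[c],b[0])],107,149,15,[570,20])[0])
go([[0,0,0]])
```

```text
side 0.91 [199.0, 325.7] 1291 [514.9 308. ]
top 0.83 [118.9, 297.1] 791 [514.1 305.4]
red side 408 [529.8  11.4]
red top 381 [529.7  11.1]
blue side 417 [579.6  73.6]
blue top 391 [578.9  74.1]
yellow side 266 [597.3 -45.3]
yellow top 386 [591.2 -38.9]
clk 53.52 pos [ 555.8 -227.1  275.8] rot [ 3.1  0.  -3. ] F [ 0.3 -0.5  0. ] open 0.998 q [-0.4  0.3  1.6  0.   1.2 -2.1]
  -> [0 0 0] shift cm [52.7 28.6 27.7]
```

View pics/s15.png

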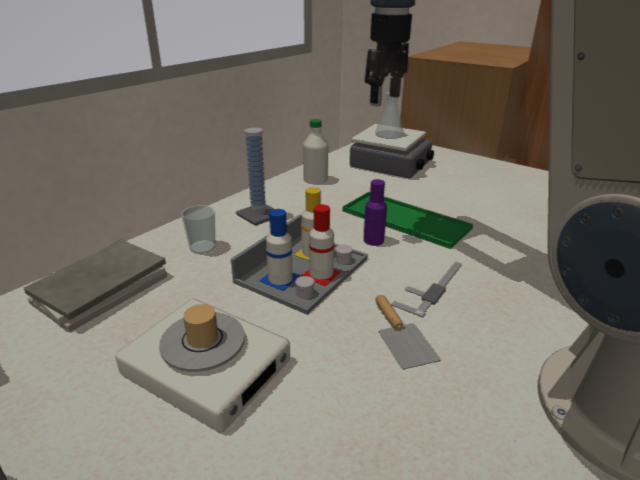

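View pics/t15c.png

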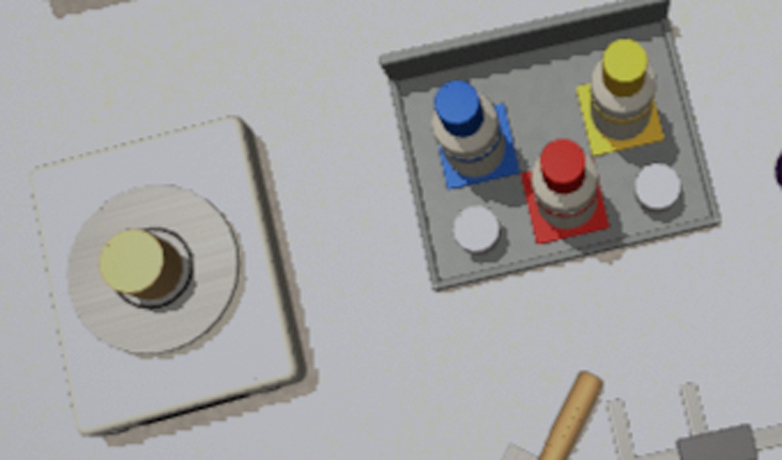

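Everything stands upright and in place: the bottles are within about 1 mm of their original cap positions, the specimen is centred in the circle, and the gripper is clear. I'm handing in.

```bash
python3 -c "
from rig import r
print(r.sign_off())"
```

```text
the job is handed in; nothing more can be done
None
```

The job is done and was handed in at about 53.5 s of the 136 s allowed.

**What I did:** I moved the red, yellow and blue bottles one by one by their caps into the green side tray, while the specimen stayed in the grey tray. I then set the specimen on the balance pan, and only after checking it there put yellow, blue and red back on their own pads. The purple look-alike was not touched.

**Specimen, last check:** it stands upright in the pan's circle. Its centre is at (514.9, 308.0) mm from the side camera and (514.1, 305.4) mm from the top. The circle is at about (514.6, 306.9) mm, so it is within about 1.5 mm.

**Bottles, last check:** all three stand upright, about 1 mm from where their caps first stood. They also agree with the pad centres seen in the top view to about 1–2 mm.

**Disagreements:**
- The side camera put the yellow cap about 9 mm off, at (597, -45) mm. The red bottle partly hides it from that camera, and it read the same at the start, so I relied on the top view.
- The side camera's pad centres differed from the top view by up to about 7 mm. The yellow pad, which was partly hidden, was the worst, so I did not use them.

**Forces:** every force reading I took stayed under 8 N.

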